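# Find the cleared carrier tray and slide it to dispatch

### The job

One of the two empty blue carrier trays has a green clearance disc stuck under its base: with the fingertips under its near rim, tip up first the left-hand tray and then the right-hand one on its far edge, to about 70 degrees so that the underside can be seen, and each time let it back down gently, never letting it drop or topple over. Then push the tray with the green disc sideways along the steel stop strip into the dispatch bay, so that it stands flat and square against the strip between the two yellow lines. Never pick a tray up; leave the other tray where it belongs beside the bay, and do not shift anything else.

Things in the scene. Friction and masses are not known exactly. Their poses are not given: they have to be found in the camera images.
- stamped_tray: open grey-blue carrier tray, black foam insert with four wells, 104 mm green disc with white tick on its underside. Body 140 (own x) x 120 (y) x 50 mm, rim flange at the top 4 mm thick standing out 10 mm all round (160 x 140), 0.35 to 0.7 kg, centre of mass about 11 mm up. Origin: centre of the underside; x away from the robot, y left, z up. Starts left or right of the bay, up to 30 mm short of the strip and 0.06 rad askew to it
- plain_tray: open grey-blue carrier tray, black foam insert with four wells, underside bare, otherwise the same. Body 140 (own x) x 120 (y) x 50 mm, rim flange at the top 4 mm thick standing out 10 mm all round (160 x 140), 0.35 to 0.7 kg, centre of mass about 11 mm up. Origin: centre of the underside; x away from the robot, y left, z up. Starts on the other side, likewise
- stamped_tray_far_edge (a point): middle of that tray's lower far edge (70 mm along its x): the edge it tips on, which must stay on the worktop. Raised by the near rim (3 to 5 N) or pushed forward high on the near wall (10 N), the tray first slides up to the strip and then tips about this edge, which backs off the strip by about 6 mm x tan(tilt) as the far wall leans on it
- plain_tray_far_edge (a point): the same point of the tray with the bare underside. At 78 degrees of tilt the far rim meets the worktop; pushed beyond, the tray topples over
- stop_strip: fixed steel stop strip, 680 (own y) x 20 x 6 mm high, its x turned 0.12 to 0.30 rad to the right of straight ahead. Origin: on the worktop at its front face, middle of the bay; x away from the robot, y left along it. The bay is in front, between two yellow tape lines at right angles to it, inner edges at y = +90 and -90 mm. A tray square against the strip in mid-bay has its origin at x = -70 mm, y = 0
- survey_meter: yellow and black hand contamination monitor, 120 x 66 x 56 mm, behind the strip; a bystander, origin at the centre of its underside
- syringe_shield: grey syringe shield with a white cap, 36 mm across, 78 mm tall, upright on the robot's side of the bay; a bystander, origin at the centre of its underside
- marker: black and white marker pen, 135 mm long, 16 mm high, lying near the robot's edge of the worktop on the left; a bystander, origin at the centre of its underside
- syringe: syringe with green sheath, 129 mm long, 16 mm high, lying near the robot's edge of the worktop on the left; a bystander, origin at the centre of its underside
- needle_box: white and orange carton, 62 x 92 x 48 mm, behind the strip; a bystander, origin at the centre of its underside
- finger_dosimeter: blue finger dosimeter, 52 x 36 x 9 mm, lying near the robot's edge of the worktop; a bystander, origin at the centre of its underside

How it is judged (in metres and radians):
On the way, in this order (a step that is already met when the one before it is completed fails the run):
1. the left-hand tray is tipped up on its far edge by more than 57 degrees (((y of stamped_tray in the frame of stop_strip above 0.13 m and (angle between stamped_tray's own z axis and vertical above 1 rad and height (world z) of stamped_tray_far_edge below 0.015 m)) or (y of plain_tray in the frame of stop_strip above 0.13 m and (angle between plain_tray's own z axis and vertical above 1 rad and height (world z) of plain_tray_far_edge below 0.015 m)))), for 0.2 s.
2. the left-hand tray lies flat again and is let go (((y of stamped_tray in the frame of stop_strip above 0.13 m and (angle between stamped_tray's own z axis and vertical below 0.06 rad and contact force between stamped_tray and the fingers below 0.5 N)) or (y of plain_tray in the frame of stop_strip above 0.13 m and (angle between plain_tray's own z axis and vertical below 0.06 rad and contact force between plain_tray and the fingers below 0.5 N)))), for 0.2 s.
3. the right-hand tray is tipped up on its far edge by more than 57 degrees (((y of stamped_tray in the frame of stop_strip below -0.13 m and (angle between stamped_tray's own z axis and vertical above 1 rad and height (world z) of stamped_tray_far_edge below 0.015 m)) or (y of plain_tray in the frame of stop_strip below -0.13 m and (angle between plain_tray's own z axis and vertical above 1 rad and height (world z) of plain_tray_far_edge below 0.015 m)))), for 0.2 s.
4. the right-hand tray lies flat again and is let go (((y of stamped_tray in the frame of stop_strip below -0.13 m and (angle between stamped_tray's own z axis and vertical below 0.06 rad and contact force between stamped_tray and the fingers below 0.5 N)) or (y of plain_tray in the frame of stop_strip below -0.13 m and (angle between plain_tray's own z axis and vertical below 0.06 rad and contact force between plain_tray and the fingers below 0.5 N)))), for 0.2 s.
5. the tray with the green disc stands in the dispatch bay (y of stamped_tray in the frame of stop_strip between -0.022 and 0.022 m and x of stamped_tray in the frame of stop_strip above -0.082 m and angle between the y axis of stamped_tray and the y axis of stop_strip, either way round below 0.1 rad and angle between stamped_tray's own z axis and vertical below 0.06 rad and height (world z) of stamped_tray below 0.008 m), for 0.2 s.
At the end, for the whole second after the job is handed in: The tray with the disc lies flat and at rest between the yellow lines (within 22 mm of the bay's middle), within 12 mm of the strip and 0.1 rad of square; the other tray lies flat on its own side of the bay, within 80 mm of its start (all of step 5 and linear speed of stamped_tray below 0.01 m/s and angle between plain_tray's own z axis and vertical below 0.06 rad and height (world z) of plain_tray below 0.008 m and distance of plain_tray from where it was at the start of the episode below 0.08 m and (y of plain_tray in the frame of stop_strip above 0.13 m or y of plain_tray in the frame of stop_strip below -0.13 m)); the robot touches nothing.
It fails at once if a tray is picked up (its far lower edge leaves the worktop by 30 mm) (height (world z) of any of stamped_tray_far_edge, plain_tray_far_edge above 0.03 m).
It fails at once if a tray is toppled over (angle between any of stamped_tray, plain_tray's own z axis and vertical above 1.45 rad).
It fails at once if a tray is let fall (turning faster than 8 rad/s) (angular speed of any of stamped_tray, plain_tray above 8 rad/s).
It fails at once if another thing is shifted by more than 30 mm (distance of any of survey_meter, syringe_shield, marker, syringe, needle_box, finger_dosimeter from where it was at the start of the episode above 0.03 m).
It also fails if it takes over 70 s, if anything falls off the work surface, if the arm or the gripper's body presses on something with over 40 N, if the wrist force passes 120 N, or if a joint passes its speed limit or range.

### The arm

A 7-joint arm with a two-finger parallel gripper is mounted at the origin on a cart in front of the work surface, level with it; the furniture and walls round the work are solid. World frame = base frame: x ahead of the robot, y to its left, z up, the work surface at z = 0. Lengths are in mm, angles in rad, forces in N, time in s.
With the tool pointing down it reaches from about 400 to 875 mm from the base axis. Payload 4.4 kg.
Tool frame: the origin (TCP) lies at the very end of the fingers, on their centre line; the grasp point (between the pads) lies 19 mm behind it; z points along the fingers, y is the direction in which the jaws open and shut (so a half turn about z gives the same grasp; the last joint's range is limited). The gripper opens to 85 mm and grips with 20 to 120 N. Pads are 22 mm wide; open, the fingers measure 114 mm over their backs; the gripper's body (76 mm by 85 mm) begins 54 mm behind the grasp point. The pads swing forward as they close: fully open they stand 13 mm farther back than shut.
Start: joints at [-1.36, 0.628, 0.038, 1.517, -0.027, 0.996, -0.02], TCP at [177.606, 625.279, 201.113] pointing down, gripper open.
Joint ranges: [-3.06, 3.06], [-0.37, 2.12], [-1.25, 1.32], [0.18, 2.47], [-1.1, 4.24], [0.23, 1.98], [-2.94, 2.94]. Speed limits (rad/s): [2.57, 2.57, 3.14, 3.14, 3.14, 3.14, 3.14].

### API

Orientations are given as [roll, pitch, yaw] about the fixed x, y, z axes, in that order (R = Rz(yaw) Ry(pitch) Rx(roll)).
In Python, from cell import ctrl gives the robot as it stands. The module is installed in compiled form; this text tells all that it offers.
- The arm moves only by the shell command python3 -m jog 'ROWS'. ROWS is text: rows parted by semicolons, each of 7 numbers parted by spaces: the shift along the tool's x, y, z in mm, then the turn, a rotation vector about the tool's x, y, z in degrees, then the opening, from -1 (shut) to 1 (fully open). In form: x y z wx wy wz claw; .... A call has 1 to 8 rows; each row is the pose to reach, as a shift and turn from the pose commanded when the call began, along the tool's axes at that moment; what a row does not reach only later rows make up. A row lasts 1/8 s, in which the tool goes at most 62.5 mm and 10.7 degrees, less where a joint would pass 70% of its speed; a pose out of reach is approached as far as the arm can. A call with a gripper value outside its range is refused whole. The fingers move at their own pace and stop on an object; the grip force is fixed at half the most. Time passes only in rows, so rows that repeat a pose let the fingers close. It gives the time, the measured TCP pose, the force and the opening at its end, in the units of the state.
- ctrl.read_state(): the state, without advancing time (a new reading comes with each control period).
- ctrl.get_image(name): name is "side" or "top" or "wrist"; returns a dict with "image" (480x640x3 uint8, red, green, blue), "z_map" (480x640 float32, mm along the optical axis (not along the pixel's ray), 0 where there is no reading), "vertical_fov" (degrees; the focal length in pixels is half the picture's height over the tangent of half this angle, whatever the lens; pixels are square), "cx", "cy" (the principal point, pixels), "extrinsics" (4x4, takes a point from world to camera coordinates); the wrist camera has in their place "hand_eye" (4x4, takes a point from camera to tool coordinates, whose origin is the TCP and whose axes are the flange's). Camera axes: x right, y down, z forward; pixel columns grow to the right and rows downward; lengths in mm; the calibration is good to about 2 mm. A picture is of the moment at which its call begins: read the wrist's pose just before it.
- ctrl.finish_job(): hands the job in, once; it reports no verdict.
The state is a dict: "clock": time; "qpos": joint angles; "qd": joint speeds; "tau": joint torques, N m; "eef_pos": TCP position; "tool_rot": TCP orientation; "force": force on the tool from outside, world axes, zero at the start; "torque": the same for the moment, N m; "width": finger opening in mm.
Only numpy, scipy, OpenCV 4.12 (cv2) and the standard library are available. Lean on these libraries where they do the work, as an engineer would, in place of code of your own. Each camera call takes 0.05 s, during which the arm holds its last target.

## Working session

There is one attempt and no reset: what is moved stays moved. The work goes in short steps, Python scripts to look and compute and a shell command to move; the robot and the scene stay as the last step left them, time stands still between calls to the robot, and variables do not carry over. Pictures are saved under pics/ and viewed, and the job is handed in when it is done.

```bash
mkdir -p pics; ls; cat > h.py <<'E'
import numpy as np,cv2
from cell import ctrl
def K(d):
    f=240/np.tan(np.radians(d["vertical_fov"])/2); return f,d["cx"],d["cy"]
def save(name,fn):
    d=ctrl.get_image(name); cv2.imwrite('pics/'+fn,d["image"][:,:,::-1]); return d
def onplane(d,u,v,z=0.):
    f,cx,cy=K(d);E=np.array(d["extrinsics"]);R=E[:3,:3];t=E[:3,3]
    c=-R.T@t; r=R.T@np.array([(u-cx)/f,(v-cy)/f,1]); return c+r*(z-c[2])/r[2]
def cloud(d):
    f,cx,cy=K(d);E=np.array(d["extrinsics"]);R=E[:3,:3];t=E[:3,3]
    Z=d["z_map"].astype(float);v,u=np.mgrid[:480,:640]
    P=np.stack([(u-cx)/f*Z,(v-cy)/f*Z,Z],-1); return (P-t)@R
E
python3 - <<'E'
from h import *
s=ctrl.read_state();print(s)
for n in("side","top","wrist"):
    d=save(n,n+"0.png");print(n,d["vertical_fov"],d["cx"],d["cy"]);print(np.round(d.get("extrinsics",d.get("hand_eye")),3).tolist())
E
```

```text
pics
{'clock': 0.0, 'qpos': array([-1.35977374,  0.62934104,  0.03845218,  1.51839414, -0.02701325,
        0.99628371, -0.02003542]), 'qd': array([-7.63348184e-04,  1.36297913e-03,  4.72066080e-05, -3.55381549e-04,
       -3.42578368e-04, -1.22643458e-03,  1.14237947e-03]), 'tau': array([ 1.39728331e-04, -5.63413131e+01,  1.22552443e+00, -1.93454969e+01,
        1.07966020e-02,  1.03657233e-02, -1.49911614e-05]), 'eef_pos': array([177.43163547, 624.59512522, 200.18425891]), 'tool_rot': array([-3.13968476e+00,  2.04014775e-05,  2.86471860e+00]), 'force': array([ 0.34023856, -0.02129913,  0.16511383]), 'torque': array([-0.01974073, -0.01473738,  0.03241648]), 'width': 85.5233899605925}
side 55.20999112565568 320.53161619664877 231.79857143388017
[[0.929, -0.369, 0.023, -544.228], [-0.168, -0.477, -0.863, 166.388], [0.329, 0.798, -0.505, 725.509], [0.0, 0.0, 0.0, 1.0]]
top 42.56841264084081 320.0583449766001 225.46172080639747
[[-0.001, -1.0, 0.014, 43.336], [-0.995, -0.0, -0.095, 576.954], [0.095, -0.014, -0.995, 1229.798], [0.0, 0.0, 0.0, 1.0]]
wrist 68.08898614883971 320.48524064400715 237.98060930424336
[[-0.0, -0.954, -0.3, 75.807], [1.0, -0.0, 0.001, 0.353], [-0.001, -0.3, 0.954, -173.48], [0.0, 0.0, 0.0, 1.0]]
```

View pics/top0.png

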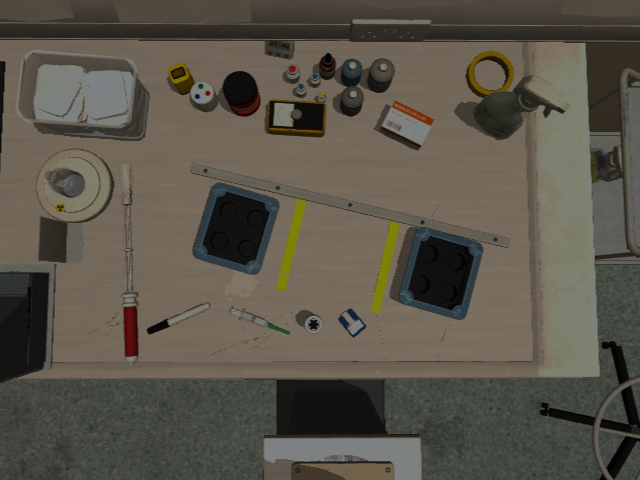

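View pics/side0.png

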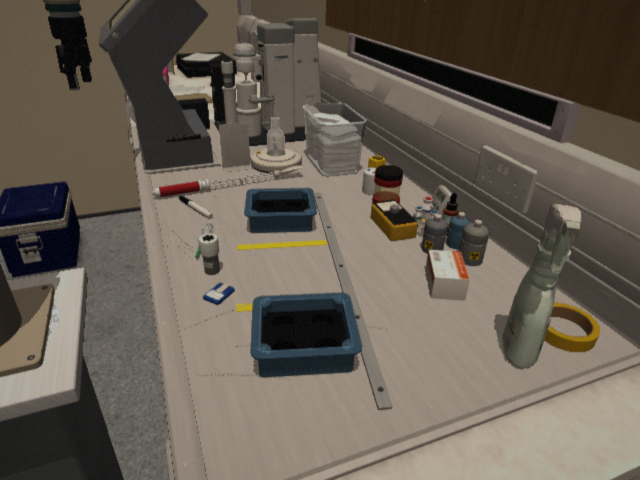

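View pics/wrist0.png

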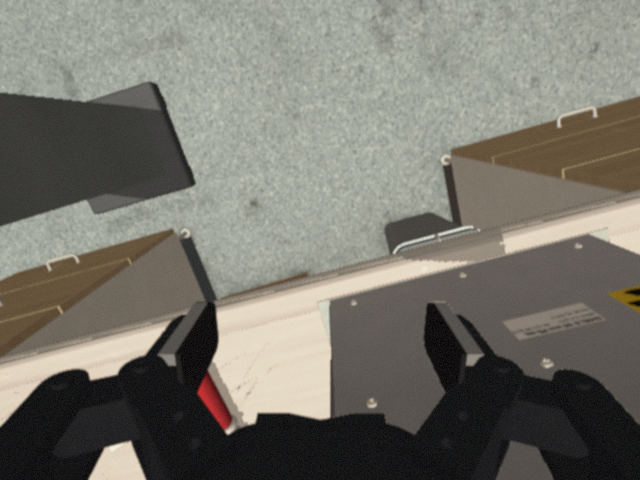

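Top view: the strip runs (192,168)→(508,243), the yellow lines sit at about (290,245) and (385,268), and the trays at (236,228) and (441,272). Next I'll measure them.

```bash
cat > m.py <<'E'
from h import *
def trays(d):
    hsv=cv2.cvtColor(d["image"],cv2.COLOR_RGB2HSV)
    m=cv2.inRange(hsv,(95,60,30),(115,255,200)); m[:150]=0;m[340:]=0;m[:,:150]=0;m[:,520:]=0
    m=cv2.morphologyEx(m,cv2.MORPH_CLOSE,np.ones((5,5)))
    out=[]
    for c in cv2.findContours(m,cv2.RETR_EXTERNAL,cv2.CHAIN_APPROX_NONE)[0]:
        if cv2.contourArea(c)<2000: continue
        w=np.array([onplane(d,*p[0],50.)[:2] for p in c],np.float32)
        r=cv2.minAreaRect(w); out.append(r)
    return sorted(out,key=lambda r:-r[0][1])
E
python3 - <<'E'
from m import *
d=ctrl.get_image("top"); im=d["image"]
for r in trays(d): print("tray",r, np.round(cv2.boxPoints(r)).tolist())
hsv=cv2.cvtColor(im,cv2.COLOR_RGB2HSV)
m=cv2.inRange(hsv,(25,150,90),(35,255,255)); m[:190]=0;m[330:]=0
for c in cv2.findContours(m,cv2.RETR_EXTERNAL,cv2.CHAIN_APPROX_NONE)[0]:
    if cv2.contourArea(c)<200: continue
    w=np.array([onplane(d,*p[0],0.)[:2] for p in c],np.float32); r=cv2.minAreaRect(w);print("tape",r,np.round(cv2.boxPoints(r)).tolist())
# strip: height map
C=cloud(d); 
for (u,v) in[(236,228),(441,272),(350,205),(350,260),(313,324),(350,322)]: print(u,v,np.round(C[v,u]))
for p in [(192,168),(508,243),(191,172),(506,246),(192,165),(509,239)]: print(p,np.round(onplane(d,*p,6.),1))
E
```

```text
tray ((569.967041015625, 211.960693359375), (137.96571350097656, 158.16912841796875), 73.67552185058594) [[475.0, 168.0], [626.0, 124.0], [665.0, 256.0], [513.0, 300.0]]
tray ((480.8074645996094, -196.69552612304688), (138.0565185546875, 158.53732299804688), 73.96821594238281) [[386.0, -241.0], [538.0, -285.0], [576.0, -152.0], [424.0, -108.0]]
tape ((493.72802734375, -90.75604248046875), (19.938480377197266, 191.91624450683594), 76.61767578125) [[398.0, -78.0], [585.0, -123.0], [589.0, -103.0], [403.0, -59.0]]
tape ((539.963623046875, 103.59989929199219), (19.530223846435547, 192.0757598876953), 76.78211212158203) [[444.0, 116.0], [631.0, 72.0], [636.0, 91.0], [449.0, 135.0]]
236 228 [571. 214.  30.]
441 272 [ 482. -202.   27.]
350 205 [622. -20.   4.]
350 260 [508. -19.  -1.]
313 324 [381.  58.  80.]
350 322 [381. -18.  15.]
(192, 168) [699.4 310.    6. ]
(508, 243) [ 542.5 -347.7    6. ]
(191, 172) [690.9 311.9   6. ]
(506, 246) [ 536.3 -343.4    6. ]
(192, 165) [705.7 310.1   6. ]
(509, 239) [ 550.8 -350.1    6. ]
```

```bash
python3 - <<'E'
from h import *
d=ctrl.get_image("top"); im=d["image"]
cv2.imwrite('pics/topz.png',np.clip(cv2.resize(im[150:345,180:520],None,fx=2.3,fy=2.3,interpolation=cv2.INTER_CUBIC).astype(float)*1.8,0,255).astype(np.uint8)[:,:,::-1])
E
```

```text
(no output)
```

View pics/topz.png

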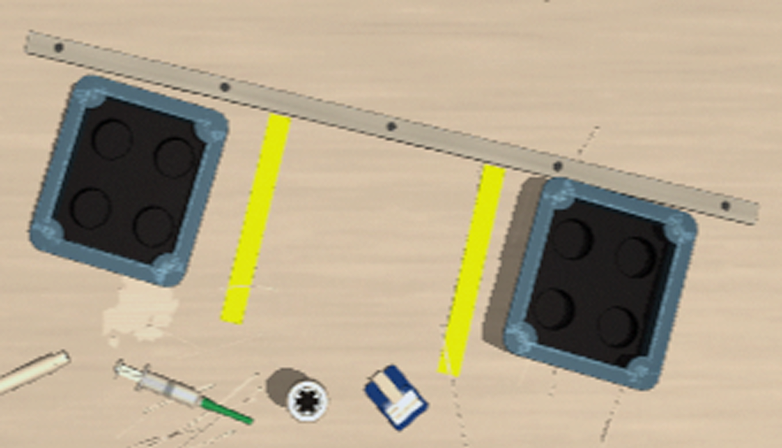

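```bash
cat >> h.py <<'E'
from scipy.spatial.transform import Rotation as Ro
def pose():
    s=ctrl.read_state(); return np.array(s["eef_pos"]),Ro.from_euler("xyz",s["tool_rot"]).as_matrix(),s
def tgt(yawdeg,alpha):
    y=np.radians(yawdeg);a=np.radians(alpha);e=np.array([np.cos(y),np.sin(y),0]);up=np.array([0,0,1.])
    z=np.cos(a)*e-np.sin(a)*up;x=np.sin(a)*e+np.cos(a)*up
    return np.stack([x,np.cross(z,x),z],1)
def delta(P,R=None):
    p,R0,s=pose(); d=R0.T@(np.array(P)-p)
    w=np.zeros(3) if R is None else np.degrees(Ro.from_matrix(R0.T@R).as_rotvec())
    return np.round(d,1),np.round(w,1)
E
python3 - <<'E'
from h import *
d=ctrl.get_image("top");C=cloud(d)
for v in range(180,390,20): print(v,[tuple(np.round(C[v,u]).astype(int).tolist()) for u in (5,25,45,53,60,70)])
p,R,s=pose();print(np.round(R,3),delta([430,250,250]))
E
```

```text
180 [(674, 698, 3), (675, 658, 0), (651, 555, 141), (651, 540, 141), (655, 539, 114), (659, 527, 95)]
200 [(632, 697, 1), (633, 657, -1), (629, 602, 29), (628, 583, 36), (628, 569, 35), (628, 550, 33)]
220 [(591, 696, -1), (591, 655, -2), (580, 567, 107), (583, 566, 74), (589, 573, 21), (588, 552, 23)]
240 [(549, 692, 2), (549, 654, -3), (542, 565, 106), (544, 566, 68), (547, 566, 35), (549, 561, -2)]
260 [(508, 691, 1), (508, 651, -1), (504, 568, 98), (505, 565, 68), (506, 564, 37), (508, 557, 2)]
280 [(466, 646, 89), (466, 607, 90), (467, 598, 23), (467, 588, 8), (467, 578, -2), (467, 559, -5)]
300 [(429, 636, 105), (429, 597, 108), (427, 597, 22), (426, 586, 10), (426, 576, 0), (426, 556, -1)]
320 [(396, 598, 180), (392, 596, 107), (387, 594, 24), (385, 588, 0), (386, 572, 5), (385, 553, 1)]
340 [(361, 598, 177), (354, 597, 101), (346, 597, 13), (346, 584, 6), (345, 572, 3), (345, 554, -4)]
360 [(326, 596, 176), (317, 595, 102), (307, 595, 14), (305, 585, 0), (306, 569, 5), (305, 550, 2)]
380 [(290, 601, 163), (130, 1047, -899), (131, 974, -889), (131, 949, -893), (129, 929, -904), (129, 896, -906)]
[[-0.962  0.273 -0.   ]
 [ 0.273  0.962 -0.001]
 [ 0.    -0.001 -1.   ]] (array([-345.3, -291.8,  -49. ]), array([0., 0., 0.]))
```

```bash
python3 -m jog '-20 -60 -20 0 0 0 1; -60 -115 -49 0 0 10 1; -345 -292 -49 0 0 85 1; -345 -292 -49 0 0 85 1; -345 -292 -49 0 0 85 1; -345 -292 -49 0 0 85 1; -345 -292 -49 0 0 85 1; -345 -292 -49 0 0 85 1'; python3 - <<'E'
from h import *
p,R,s=pose();print(s["qpos"]);print(np.round(R,3));print(delta([420,250,200],tgt(-15,60)))
E
```

```text
clock: 1.3
eef_pos: [431.8, 247.0, 250.6]
tool_rot: [3.14, 0.0, 1.555]
force: [0.5, 1.3, -0.2]
width: 85.3
[-0.90293916  0.37677438  0.45238346  1.87799552 -0.20094676  0.93029824
 -0.37329028]
[[ 0.016  1.     0.001]
 [ 1.    -0.016 -0.   ]
 [-0.     0.001 -1.   ]]
(array([  2.8, -11.9,  50.6]), array([-27.1,  21.1, 101.4]))
```

```bash
python3 -m jog '0 0 0 0 0 70 1; 0 0 0 0 0 70 1; 0 0 0 0 0 70 1; 0 0 0 0 0 70 1; 0 0 0 0 0 70 1; 0 0 0 0 0 70 1; 0 0 0 0 0 70 1; 0 0 0 0 0 70 1'; python3 - <<'E'
from h import *
p,R,s=pose();print(s["qpos"]);print(np.round(R,3));print(delta([420,250,200],tgt(-15,60)));print(delta([420,250,200],tgt(-15,30)))
E
```

```text
clock: 2.3
eef_pos: [429.5, 250.2, 250.0]
tool_rot: [3.141, 0.0, 0.345]
force: [-0.0, 0.0, -0.0]
width: 85.4
[-1.12458212  0.44132603  0.78219233  1.88357717 -0.37372308  0.96862195
 -1.3998935 ]
[[ 0.941  0.338 -0.   ]
 [ 0.338 -0.941 -0.   ]
 [-0.     0.    -1.   ]]
(array([-9., -3., 50.]), array([-9.1, 29.1, 34. ]))
(array([-9., -3., 50.]), array([-18.2,  58.1,  31.5]))
```

```bash
python3 -m jog '-9 -3 10 -18 58 31.5 1; -9 -3 20 -18 58 31.5 1; -9 -3 30 -18 58 31.5 1; -9 -3 50 -18 58 31.5 1; -9 -3 50 -18 58 31.5 1; -9 -3 50 -18 58 31.5 1; -9 -3 50 -18 58 31.5 1; -9 -3 50 -18 58 31.5 1'; python3 - <<'E'
from h import *
p,R,s=pose();print(s["qpos"]);print(np.round(R,3));print(delta([440,249,80],tgt(-15.5,30)))
for n in("side","wrist"):save(n,n+"1.png")
E
```

```text
clock: 3.3
eef_pos: [400.3, 289.3, 157.6]
tool_rot: [3.067, -1.005, -0.25]
force: [-1.3, 0.7, 0.5]
width: 84.7
[-2.08888033  1.31262454  1.32115095  2.34275588 -1.09916767  0.23360163
 -2.03130698]
[[ 0.52  -0.308  0.797]
 [-0.133 -0.951 -0.281]
 [ 0.844  0.04  -0.535]]
(array([-39.5,  23. ,  84.5]), array([3.3, 2.4, 0.7]))
```

View pics/side1.png

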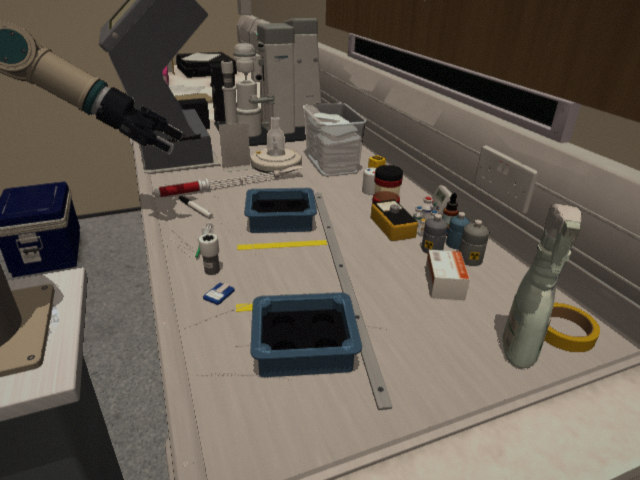

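View pics/wrist1.png

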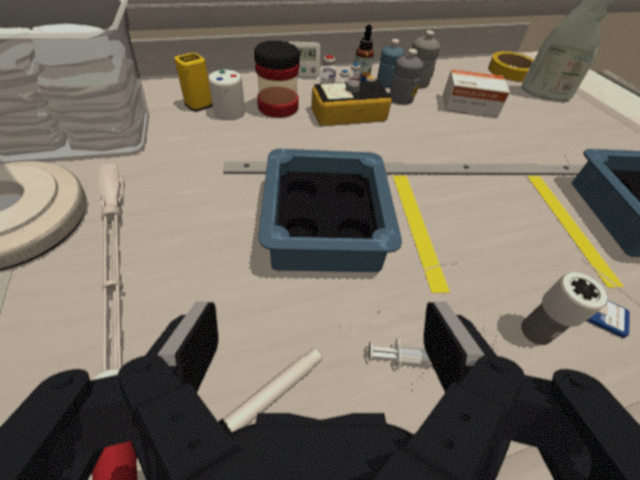

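```bash
cat > kin.py <<'E'
import numpy as np
from scipy.spatial.transform import Rotation as Ro
from scipy.optimize import least_squares
D=[([-1.35977374,0.62934104,0.03845218,1.51839414,-0.02701325,0.99628371,-0.02003542],[177.43,624.6,200.18],[-3.13968,0,2.86472]),
([-0.90293916,0.37677438,0.45238346,1.87799552,-0.20094676,0.93029824,-0.37329028],[431.8,247,250.6],[3.14,0,1.555]),
([-1.12458212,0.44132603,0.78219233,1.88357717,-0.37372308,0.96862195,-1.3998935],[429.5,250.2,250],[3.141,0,.345]),
([-2.08888033,1.31262454,1.32115095,2.34275588,-1.09916767,0.23360163,-2.03130698],[400.3,289.3,157.6],[3.067,-1.005,-.25])]
import itertools
def fk(q,x,sg):
    h,L1,L2,L3,b,o,a1,a2,a3=x
    R=Ro.from_euler("z",b).as_matrix();p=np.array([0,0,h])
    ry=lambda t:Ro.from_euler("y",t).as_matrix();rz=lambda t:Ro.from_euler("z",t).as_matrix()
    R=R@rz(sg[0]*q[0])@ry(q[1]);p=p+R@[0,a1,L1]
    R=R@rz(sg[1]*q[2])@ry(q[3]);p=p+R@[0,a2,L2]
    R=R@rz(sg[2]*q[4])@ry(q[5]);p=p+R@[0,a3,L3]
    return p,R@rz(sg[3]*q[6]+o)
def fit():
    best=None
    for sg in itertools.product([1,-1],repeat=4):
      for o in (0,1.57,3.14,-1.57):
        def res(x):
            r=[]
            for q,P,E in D:
                p,R=fk(q,x,sg);T=Ro.from_euler("xyz",E).as_matrix()
                r+=list(p-P)+list(300*(R-T).ravel())
            return r
        s=least_squares(res,[300,420,400,250,0,o,0,0,0])
        if best is None or s.cost<best[0]: best=(s.cost,sg,s.x)
    return best
if __name__=="__main__":
    b=fit();print(b[0],b[1],np.round(b[2],3).tolist())
E
python3 kin.py
```

```text
0.023687925382931907 (-1, -1, -1, -1) [336.296, 559.151, 382.107, 380.251, 0.0, 1.571, -11.588, -16.102, -0.56]
```

```bash
cat > ik.py <<'E'
from kin import *
X=np.array([336.296,559.151,382.107,380.251,0,np.pi/2,-11.588,-16.102,-.56]);SG=(-1,-1,-1,-1)
lo=np.array([-3.06,-.37,-1.25,.18,-1.1,.23,-2.94]);hi=np.array([3.06,2.12,1.32,2.47,4.24,1.98,2.94])
def tgt(yawdeg,alpha):
    y=np.radians(yawdeg);a=np.radians(alpha);e=np.array([np.cos(y),np.sin(y),0]);up=np.array([0,0,1.])
    z=np.cos(a)*e-np.sin(a)*up;x=np.sin(a)*e+np.cos(a)*up
    return np.stack([x,np.cross(z,x),z],1)
def ik(P,R,q0,reg=1e-3):
    q0=np.clip(q0,lo+.001,hi-.001)
    def res(q):
        p,r=fk(q,X,SG);return np.r_[(p-P)/10,30*(r-R).ravel(),reg*(q-q0)]
    s=least_squares(res,q0,bounds=(lo,hi));p,r=fk(s.x,X,SG)
    return s.x,np.linalg.norm(p-P),np.degrees(Ro.from_matrix(r.T@R).magnitude())
O=np.array([613.4,-16.4]);ys=np.radians(-13.3);ex=np.array([np.cos(ys),np.sin(ys)]);ey=np.array([-ex[1],ex[0]])
def S(x,y,z): return np.r_[O+x*ex+y*ey,z]
E
cat > scan.py <<'E'
from ik import *
rng=np.random.default_rng(0)
for side,y in(("L",212),("R",-206)):
  for al in(30,45,60):
    for yw in(-13,):
      for th in(-1,0,35,70):
        t=np.radians(max(th,0)); P=S(-145*np.cos(t)+46*np.sin(t)-(40 if th<0 else 0),y,145*np.sin(t)+40*np.cos(t))
        sols=[]
        for k in range(14):
            q,e,a=ik(P,tgt(yw,al),rng.uniform(lo,hi))
            sols.append((e+a*3,np.round(e,1),np.round(a,1),np.round(q,2).tolist()))
        sols.sort(key=lambda s:s[0]); ok=[s for s in sols if s[0]<1]
        print(side,al,yw,th,len(ok),sols[0][1:],sols[1][3] )
E
python3 scan.py
```

```text
L 30 -13 -1 5 (np.float64(0.0), np.float64(0.0), [-0.78, 1.2, -0.55, 2.44, 1.86, 1.66, 1.32]) [-1.05, 1.13, -0.17, 2.44, 1.92, 1.31, 1.18]
L 30 -13 0 9 (np.float64(0.0), np.float64(0.0), [-1.74, 1.67, 1.18, 2.43, 3.48, 0.6, -0.51]) [-0.82, 1.13, -0.33, 2.41, 1.97, 1.46, 1.32]
L 30 -13 35 9 (np.float64(0.0), np.float64(0.0), [-1.61, 1.51, 1.32, 2.41, 3.6, 0.63, -0.39]) [-0.35, 1.09, -0.87, 2.38, 1.97, 1.78, 1.78]
L 30 -13 70 8 (np.float64(0.0), np.float64(0.0), [-1.38, 1.23, 1.14, 2.29, 3.26, 0.53, 0.19]) [-0.17, 0.99, -0.87, 2.26, 2.08, 1.6, 2.03]
L 45 -13 -1 8 (np.float64(0.0), np.float64(0.0), [-1.01, 0.9, 0.02, 2.43, 2.08, 0.85, 1.32]) [-1.22, 0.94, 0.33, 2.44, 2.28, 0.66, 1.09]
L 45 -13 0 7 (np.float64(0.0), np.float64(0.0), [-1.08, 0.92, 0.27, 2.39, 2.28, 0.69, 1.21]) [-0.74, 0.9, -0.23, 2.38, 2.04, 1.0, 1.53]
L 45 -13 35 5 (np.float64(0.0), np.float64(0.0), [-0.05, 1.09, -1.25, 2.29, 1.86, 1.66, 2.17]) [-1.48, 1.23, 1.32, 2.33, 4.06, 0.58, -0.51]
L 45 -13 70 8 (np.float64(0.0), np.float64(0.0), [-1.3, 1.06, 1.2, 2.17, 4.1, 0.42, -0.39]) [-0.55, 0.66, -0.12, 2.15, 1.91, 0.67, 2.
[... 1527 characters left out ...]
83, 2.86]
R 45 -13 70 4 (np.float64(0.2), np.float64(0.0), [1.15, 0.93, -1.25, 2.47, 2.33, 0.98, 2.74]) [1.15, 0.93, -1.25, 2.47, 2.33, 0.98, 2.74]
R 60 -13 -1 0 (np.float64(59.9), np.float64(7.0), [1.16, 0.87, -1.03, 2.47, 2.08, 0.66, 2.94]) [1.16, 0.87, -1.03, 2.47, 2.08, 0.66, 2.94]
R 60 -13 0 0 (np.float64(38.6), np.float64(4.4), [1.15, 0.98, -1.14, 2.47, 2.07, 0.84, 2.94]) [1.15, 0.98, -1.14, 2.47, 2.07, 0.84, 2.94]
R 60 -13 35 8 (np.float64(0.0), np.float64(0.0), [1.18, 0.83, -1.25, 2.47, 1.97, 0.81, 2.94]) [1.17, 0.81, -1.22, 2.47, 1.98, 0.78, 2.92]
R 60 -13 70 5 (np.float64(0.0), np.float64(0.0), [0.81, 0.55, -0.63, 2.24, 1.94, 0.28, 2.94]) [0.75, 0.53, -0.54, 2.24, 2.03, 0.23, 2.85]
```

```bash
cat > scan2.py <<'E'
from ik import *
import sys
rng=np.random.default_rng(0)
def tcp(th,y,al,yw,roll,back=0,eng=10,off=11):
    t=np.radians(th);R=tgt(yw,al)
    C=S(-6*np.tan(t)-150*np.cos(t)+46*np.sin(t)-back,y,150*np.sin(t)+46*np.cos(t))
    P=C+eng*R[:,2]-off*R[:,0]
    if roll: R=R@np.diag([-1,-1,1.])
    return P,R
if __name__=="__main__":
  for al in(60,70,80):
   for yw in(-40,-25,-13,0):
    for roll in(0,1):
     out=[]
     for th,b in((0,50),(0,0),(30,0),(70,0)):
        P,R=tcp(th,-206,al,yw,roll,b)
        best=min((ik(P,R,rng.uniform(lo,hi)) for k in range(8)),key=lambda s:s[1]+3*s[2])
        out.append((round(best[1],1),round(best[2],1)))
     print(al,yw,roll,out,np.round(best[0],2).tolist(),flush=True)
E
time python3 scan2.py
```

```text
60 -40 0 [(np.float64(66.6), np.float64(8.0)), (np.float64(39.2), np.float64(4.6)), (np.float64(9.0), np.float64(1.1)), (np.float64(0.0), np.float64(0.0))] [0.36, 0.5, -0.29, 2.28, 1.78, 0.42, 2.45]
60 -40 1 [(np.float64(66.6), np.float64(8.0)), (np.float64(39.2), np.float64(4.6)), (np.float64(9.0), np.float64(1.1)), (np.float64(0.0), np.float64(0.0))] [0.65, 0.58, -0.73, 2.27, 1.7, 0.66, -0.58]
60 -25 0 [(np.float64(74.2), np.float64(8.9)), (np.float64(47.3), np.float64(5.5)), (np.float64(16.5), np.float64(2.0)), (np.float64(0.0), np.float64(0.0))] [1.05, 0.81, -1.25, 2.3, 1.76, 0.9, 2.9]
60 -25 1 [(np.float64(74.2), np.float64(8.9)), (np.float64(47.3), np.float64(5.5)), (np.float64(16.5), np.float64(2.0)), (np.float64(0.0), np.float64(0.0))] [1.03, 0.77, -1.19, 2.3, 1.77, 0.84, -0.26]
60 -13 0 [(np.float64(65.9), np.float64(10.2)), (np.float64(44.5), np.float64(5.1)), (np.float64(14.4), np.float64(1.7)), (np.float64(0.0), np.float64(0.0))] [0.94, 0.6, -0.82, 2.3, 1.96, 0.4, 2.94]
60 -13 1 [(np.float64(69.7), np.float64(8.3)), (np.float64(44.0), np.float64(5.1)), (np.float64(14.2), 
[... 3009 characters left out ...]
(0.0), np.float64(0.0))] [-0.27, 0.73, 1.0, 1.99, -1.01, 0.79, -0.49]
80 -13 1 [(np.float64(1.6), np.float64(0.2)), (np.float64(0.0), np.float64(0.0)), (np.float64(0.0), np.float64(0.0)), (np.float64(0.0), np.float64(0.0))] [0.25, 0.52, 0.13, 1.98, -0.18, 0.48, 1.86]
80 0 0 [(np.float64(0.0), np.float64(0.0)), (np.float64(0.0), np.float64(0.0)), (np.float64(0.0), np.float64(0.0)), (np.float64(0.0), np.float64(0.0))] [0.52, 0.53, -0.22, 1.96, 0.11, 0.5, -1.32]
80 0 1 [(np.float64(0.0), np.float64(0.0)), (np.float64(0.0), np.float64(0.0)), (np.float64(0.0), np.float64(0.0)), (np.float64(0.0), np.float64(0.0))] [1.1, 0.85, -1.25, 1.94, 1.04, 0.95, 0.95]
real	4m12.464s
user	4m9.141s
sys	0m0.198s
```

```bash
cat > plan.py <<'E'
import numpy as np,sys
import ik
from scan2 import tcp
import h
def show(th,y,al,yw,roll=0,back=0,eng=9,off=11,dz=0):
    P,R=tcp(th,y,al,yw,roll,back,eng,off);P=P+[0,0,dz]
    d,w=h.delta(P,R);print("th",th,"P",np.round(P,1),"row",d.tolist(),w.tolist())
    return P,R
E
sed -i 's/^rng=.*/rng=np.random.default_rng(0)/' scan2.py
python3 - <<'E'
from plan import *
P,R=show(0,212,78,-13.3,0,60,9,11,60)
q=h.pose()[2]["qpos"]
for t in(0,20,45,70):
    P2,R2=tcp(t,212,78,-13.3,0); q,e,a=ik.ik(P2,R2,q,.05);print(t,np.round(q,2),e,a)
E
```

```text
th 0 P [449.2 240.3  94.9] row [-17.7, 22.4, 83.6] [5.9, -46.1, -1.3]
0 [-1.01  0.83  0.7   2.09 -1.1   0.39 -1.3 ] 0.0021434172400121598 0.0004241462949312911
20 [-1.06  0.8   0.84  2.03 -0.96  0.54 -1.4 ] 0.00039220424658681043 6.72631707139871e-05
45 [-1.03  0.79  0.93  1.9  -0.85  0.68 -1.46] 0.0002682282115712209 4.7429371192797524e-05
70 [-0.95  0.82  0.95  1.76 -0.82  0.78 -1.48] 0.00018312522753709165 3.100877671765778e-05
```

```bash
python3 -m jog '0 0 0 2 -12 0 -1; -4 5 10 4 -24 -1 -1; -10 12 30 6 -46 -1 -1; -18 22 84 6 -46 -1 -1; -18 22 84 6 -46 -1 -1; -18 22 84 6 -46 -1 -1; -18 22 84 6 -46 -1 -1'; python3 - <<'E'
from plan import *
print(np.round(h.pose()[2]["qpos"],2))
show(0,212,78,-13.3,0,60,9,11,60)
show(0,212,78,-13.3,0,45,9,11,0)
h.save("wrist","w2.png");h.save("side","s2.png")
E
```

```text
clock: 4.28
eef_pos: [451.5, 243.8, 102.6]
tool_rot: [-3.101, -0.201, -0.254]
force: [-0.9, -0.1, -0.2]
width: -0.3
[-1.21  0.7   0.87  2.18 -1.01  0.48 -1.43]
th 0 P [449.2 240.3  94.9] row [-2.9, 4.3, 7.1] [-2.1, 0.5, -1.2]
th 0 P [463.8 236.8  34.9] row [-0.1, 6.5, 68.8] [-2.1, 0.5, -1.2]
```

View pics/w2.png

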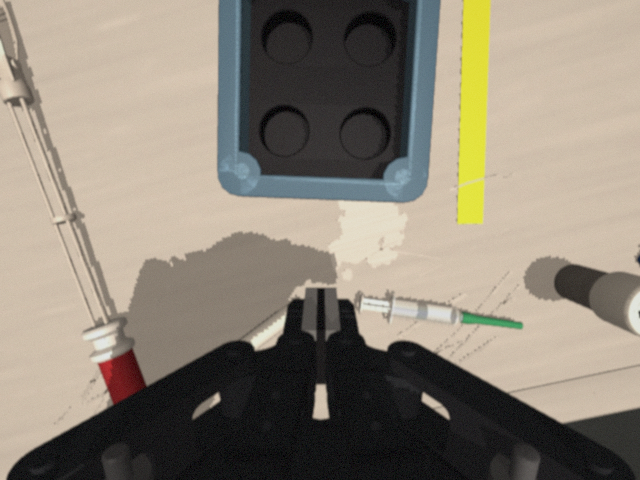

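View pics/s2.png

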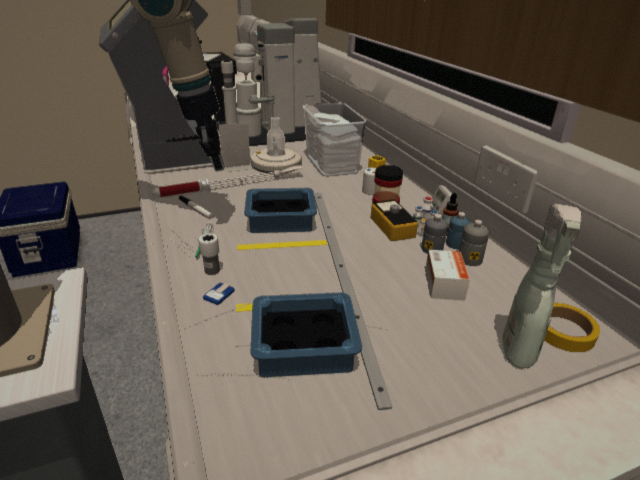

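```bash
python3 -m jog '0 6 20 -2 0.5 -1 -1; 0 6 45 -2 0.5 -1 -1; 0 6.5 69 -2 0.5 -1.2 -1; 0 6.5 69 -2 0.5 -1.2 -1; 0 6.5 69 -2 0.5 -1.2 -1'; python3 - <<'E'
from plan import *
show(0,212,78,-13.3,0,45)
for b in(25,10,0):show(0,212,78,-13.3,0,b)
print(h.pose()[2]["force"])
h.save("side","s3.png")
E
```

```text
clock: 5.0
eef_pos: [462.2, 237.4, 32.6]
tool_rot: [3.136, -0.209, -0.228]
force: [-0.0, -0.3, -0.2]
width: -0.3
th 0 P [463.8 236.8  34.9] row [2.1, 0.2, -1.9] [0.3, 0.0, 0.3]
th 0 P [483.2 232.2  34.9] row [21.7, 0.3, 2.2] [0.3, 0.0, 0.3]
th 0 P [497.8 228.8  34.9] row [36.4, 0.3, 5.3] [0.3, 0.0, 0.3]
th 0 P [507.5 226.5  34.9] row [46.1, 0.4, 7.4] [0.3, 0.0, 0.3]
[-0.03196125 -0.27532679 -0.15277683]
```

View pics/s3.png

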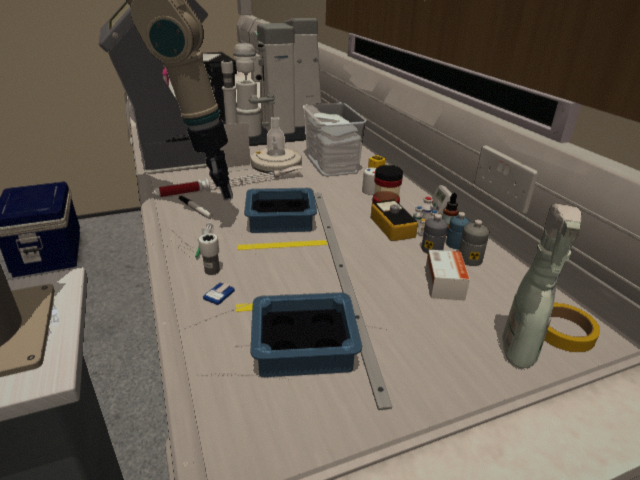

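```bash
python3 -m jog '10 0 0 0 0 0 -1; 20 0 2 0 0 0 -1; 27 0 3.5 0 0 0 -1; 33 0 4.5 0 0 0 -1; 38 0 5.5 0 0 0 -1; 41 0 6 0 0 0 -1'; python3 - <<'E'
from plan import *
for t in(0,5):show(t,212,78,-13.3,0,0)
print(h.pose()[2]["force"])
h.save("wrist","w4.png");d=h.save("top","t4.png")
from m import trays
for r in trays(d):print(r)
E
```

```text
clock: 5.8
eef_pos: [503.0, 227.0, 34.3]
tool_rot: [3.136, -0.208, -0.23]
force: [-0.1, -0.2, 0.5]
width: 0.4
th 0 P [507.5 226.5  34.9] row [4.5, -0.5, 0.3] [0.3, 0.1, 0.1]
th 5 P [511.5 225.5  47.8] row [11.1, -0.5, -11.4] [0.3, 0.1, 0.1]
[-0.10680906 -0.16049409  0.5082126 ]
((480.8074645996094, -196.69552612304688), (138.0565185546875, 158.53732299804688), 73.96821594238281)
```

View pics/w4.png

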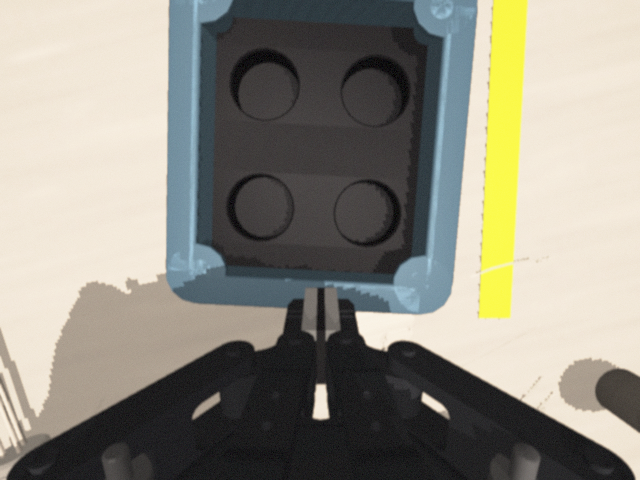

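View pics/t4.png

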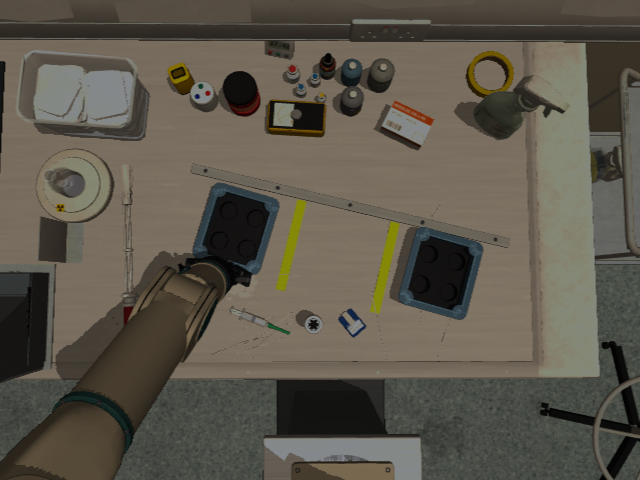

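```bash
python3 - <<'E'
import cv2,numpy as np
a=cv2.imread('pics/top0.png')[150:300,180:310];b=cv2.imread('pics/t4.png')[150:300,180:310]
cv2.imwrite('pics/cmp.png',np.clip(cv2.resize(np.hstack([a,b]),None,fx=3,fy=3,interpolation=cv2.INTER_CUBIC)*1.7,0,255).astype(np.uint8))
E
```

```text
(no output)
```

View pics/cmp.png

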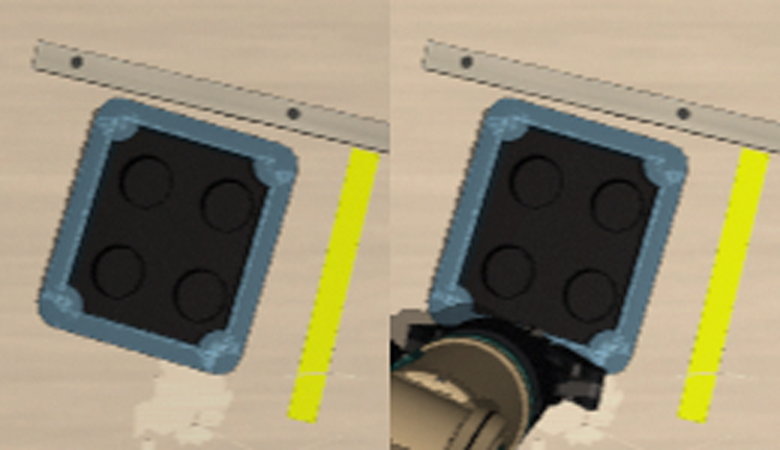

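```bash
cat >> h.py <<'E'
def wcloud(d,p,R):
    f,cx,cy=K(d);H=np.array(d["hand_eye"]);Z=d["z_map"].astype(float);v,u=np.mgrid[:480,:640]
    P=np.stack([(u-cx)/f*Z,(v-cy)/f*Z,Z],-1); T=P@H[:3,:3].T+H[:3,3]; return T@R.T+p, T
E
python3 - <<'E'
from h import *
p,R,s=pose(); d=ctrl.get_image("wrist"); W,T=wcloud(d,p,R)
print(p)
for uv in[(250,270),(250,285),(250,293),(250,300),(250,310),(380,285),(380,300),(380,310),(320,285),(315,292),(312,300),(312,310),(320,330),(400,150)]:
    print(uv,np.round(W[uv[1],uv[0]],1),"tool",np.round(T[uv[1],uv[0]],1))
E
```

```text
[503.12124138 226.95341975  34.39451975]
(250, 270) [517.1 262.   36.5] tool [  6.  -37.3  -1.1]
(250, 285) [511.9 260.6  50.2] tool [  4.1 -34.7 -15.5]
(250, 293) [508.  261.6  50.1] tool [  0.1 -34.8 -16.2]
(250, 300) [504.8 262.3  50.7] tool [ -3.  -34.7 -17.5]
(250, 310) [487.6 276.5   1.4] tool [-32.7 -44.9  26.6]
(380, 285) [497.4 199.2  50.6] tool [  4.1  28.4 -15.5]
(380, 300) [490.1 200.7  50.5] tool [ -3.2  28.6 -16.9]
(380, 310) [485.2 201.8  50.4] tool [ -8.2  28.7 -17.9]
(320, 285) [504.  227.5  50.3] tool [  4.   -0.7 -15.4]
(315, 292) [507.3 229.   75.4] tool [ 12.   -2.7 -39.3]
(312, 300) [505.9 230.5  81.7] tool [ 11.7  -3.8 -45.9]
(312, 310) [504.2 230.7  89.4] tool [ 11.6  -3.6 -53.8]
(320, 330) [501.1 228.4 103.7] tool [ 12.   -0.6 -68.3]
(400, 150) [560.2 170.6  28.2] tool [65.7 41.7 20.4]
```

```bash
python3 - <<'E'
from h import *
p,R,s=pose(); d=ctrl.get_image("side"); C=cloud(d)
cv2.imwrite('pics/s4z.png',cv2.resize(d["image"][140:250,180:330],None,fx=5,fy=5)[:,:,::-1])
f,cx,cy=K(d);E=np.array(d["extrinsics"])
def pr(P): c=E[:3,:3]@P+E[:3,3]; return c[:2]/c[2]*f+[cx,cy]
for k in(0,-10,-20,-30,-40):
    for x in(0,11): print(k,x,np.round(pr(p+R@[x,0,k]),1))
d=ctrl.get_image("wrist");H=np.array(d["hand_eye"]);f,cx,cy=K(d)
for k in(0,-20,-40):
    c=H[:3,:3].T@(np.array([11,0,k])-H[:3,3]);print("wrist",k,c[:2]/c[2]*f+[cx,cy])
E
```

```text
0 0 [251.  207.5]
0 11 [255.6 206.4]
-10 0 [249.8 203.7]
-10 11 [254.5 202.6]
-20 0 [248.7 199.9]
-20 11 [253.4 198.8]
-30 0 [247.5 196.1]
-30 11 [252.3 195. ]
-40 0 [246.3 192.2]
-40 11 [251.1 191.1]
wrist 0 [321.36822532 260.24208104]
wrist -20 [321.43798834 275.57542174]
wrist -40 [321.52585882 294.88863188]
```

View pics/s4z.png

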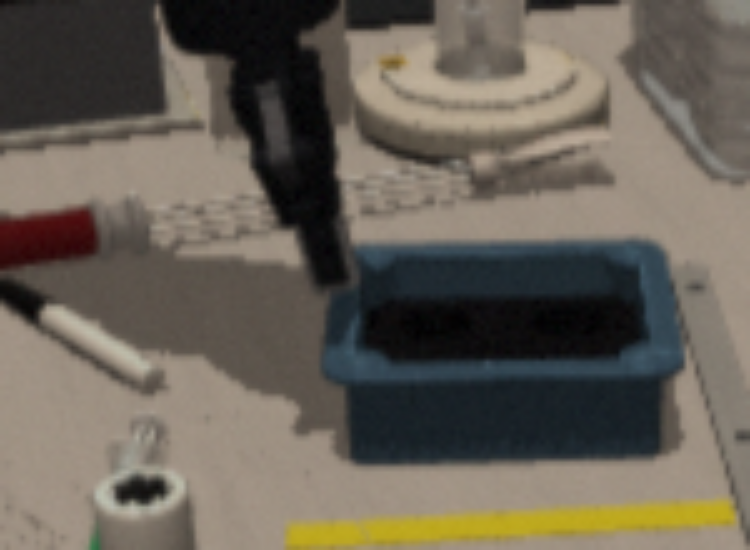

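```bash
python3 - <<'E'
from h import *
d=ctrl.get_image("side")
f,cx,cy=K(d);E=np.array(d["extrinsics"])
def pr(P): c=E[:3,:3]@P+E[:3,3]; return c[:2]/c[2]*f+[cx,cy]
R=Ro.from_euler("xyz",[3.136,-.209,-.228]).as_matrix();p=np.array([462.2,237.4,32.6])
im=cv2.imread('pics/s3.png')
for k in(0,-19,-36): print(k,pr(p+R@[0,0,k])); 
im=cv2.resize(im[140:250,180:330],None,fx=5,fy=5,interpolation=cv2.INTER_NEAREST)
for k,c in((0,(0,0,255)),(-19,(0,255,0)),(-36,(255,0,0))):
    q=(pr(p+R@[0,0,k])-[180,140])*5;cv2.circle(im,(int(q[0]),int(q[1])),5,c,-1)
cv2.imwrite('pics/s3z.png',im)
E
```

```text
0 [232.5322712  208.89538851]
-19 [230.16508034 201.67931945]
-36 [228.00875927 195.10605916]
```

View pics/s3z.png

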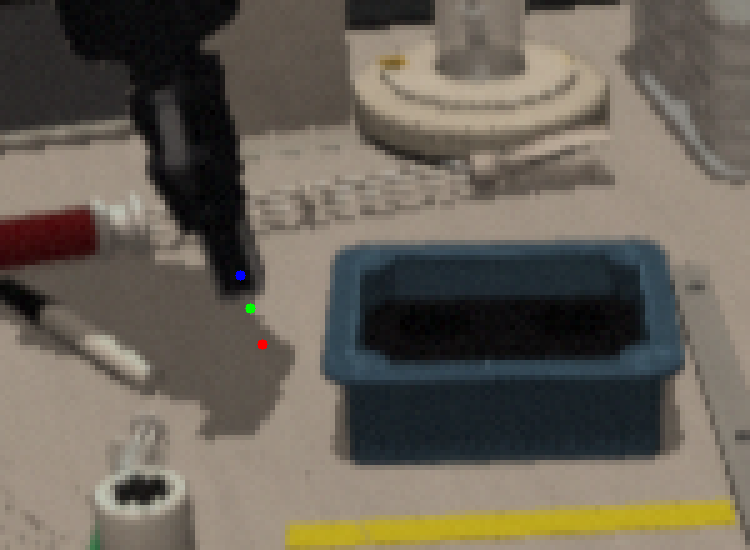

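The visible fingertips end about 25–35 mm short of the reported TCP, which explains why the tray hasn't moved. I'll back off and touch down gently to measure the true offset.

```bash
python3 -m jog '-20 0 -4 0 0 0 -1; -40 0 -8 0 0 0 -1; -50 0 0 0 0 0 -1; -48 0 12 0 0 0 -1; -48 0 18 0 0 0 -1; -48 0 18 0 0 0 -1'; python3 -m jog '0 0 2 0 0 0 -1;0 0 4 0 0 0 -1; 0 0 4 0 0 0 -1'; python3 - <<'E'
from h import *
p,R,s=pose(); d=ctrl.get_image("side"); 
cv2.imwrite('pics/s5z.png',cv2.resize(d["image"][140:250,180:330],None,fx=5,fy=5)[:,:,::-1]);print(s["force"])
E
```

```text
clock: 6.85
eef_pos: [463.7, 238.6, 10.2]
tool_rot: [3.13, -0.204, -0.231]
force: [0.8, -0.3, -0.3]
width: 0.2
clock: 7.22
eef_pos: [464.2, 239.3, 7.5]
tool_rot: [3.129, -0.202, -0.23]
force: [0.0, -0.3, 0.2]
width: -0.5
[ 0.00804243 -0.33956338  0.17297501]
```

View pics/s5z.png

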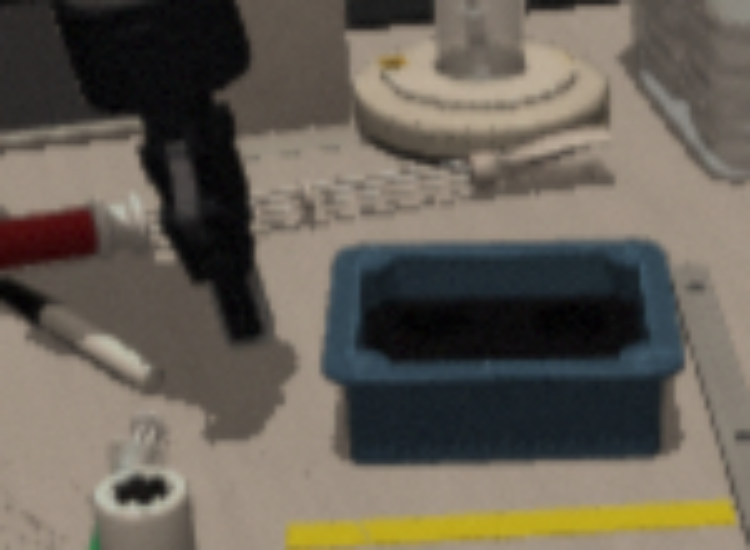

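```bash
python3 -m jog '0 0 5 0 0 0 -1; 0 0 10 0 0 0 -1; 0 0 12 0 0 0 -1; 0 0 12 0 0 0 -1' | egrep 'eef|force'; python3 -m jog '0 0 3 0 0 0 -1; 0 0 5 0 0 0 -1; 0 0 5 0 0 0 -1' | egrep 'eef|force'
```

```text
eef_pos: [468.2, 240.2, -1.6]
force: [0.7, 0.2, -0.8]
eef_pos: [470.0, 240.6, -5.2]
force: [-0.1, -0.1, 0.9]
```

```bash
for i in 1; do python3 -m jog '-1 0 4 0 0 0 -1; -1 0 8 0 0 0 -1; -1 0 8 0 0 0 -1' | egrep 'eef|force'; python3 -m jog '0 0 3 0 0 0 -1; 0 0 4 0 0 0 -1; 0 0 4 0 0 0 -1' | egrep 'eef|force'; done;  python3 - <<'E'
from h import *
p,R,s=pose(); d=ctrl.get_image("side"); 
cv2.imwrite('pics/s6z.png',cv2.resize(d["image"][140:250,180:330],None,fx=5,fy=5)[:,:,::-1]);print(s["force"])
E
```

```text
eef_pos: [471.8, 241.6, -11.5]
force: [-0.4, 0.9, -0.2]
eef_pos: [473.1, 241.9, -14.3]
force: [-0.1, -0.2, 0.4]
[-0.14038816 -0.15211415  0.38453512]
```

View pics/s6z.png

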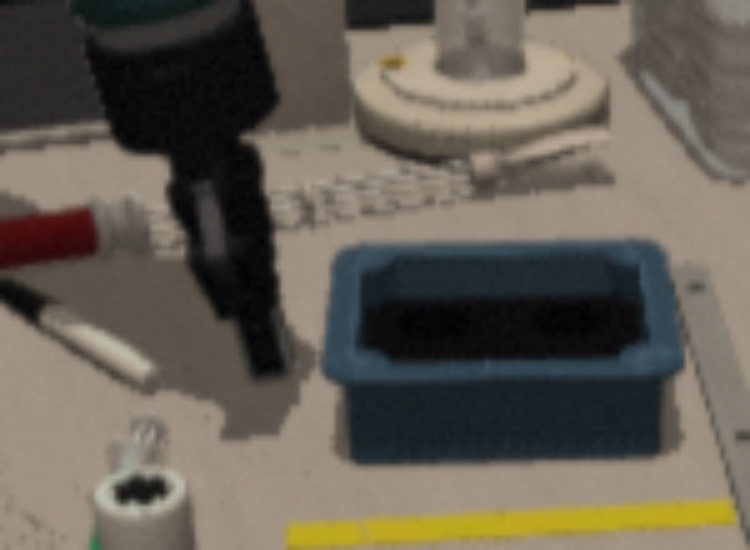

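```bash
python3 -m jog '-2 0 4 0 0 0 -1; -2 0 6 0 0 0 -1; -2 0 6 0 0 0 -1' | egrep 'eef|force'; python3 -m jog '0 0 3 0 0 0 -1; 0 0 3 0 0 0 -1' | egrep 'eef|force';python3 -m jog '0 0 3 0 0 0 -1; 0 0 3 0 0 0 -1' | egrep 'eef|force'
```

```text
eef_pos: [473.4, 243.0, -19.0]
force: [0.3, -0.6, 0.6]
eef_pos: [474.5, 243.2, -21.3]
force: [0.0, 0.1, 0.2]
eef_pos: [475.4, 243.4, -23.6]
force: [0.7, -0.2, 0.8]
```

```bash
for i in 1 2 3; do python3 -m jog '0 0 2 0 0 0 -1; 0 0 2 0 0 0 -1' | egrep 'eef|force'; done
```

```text
eef_pos: [476.0, 243.5, -25.1]
force: [0.6, -0.1, 0.2]
eef_pos: [476.7, 243.7, -26.6]
force: [0.3, 0.3, -0.4]
eef_pos: [477.2, 243.8, -28.1]
force: [-0.5, -0.1, 0.9]
```

```bash
for i in 1 2 3; do python3 -m jog '0 0 2 0 0 0 -1; 0 0 2 0 0 0 -1' | egrep 'eef|force'; done; python3 - <<'E'
from h import *
p,R,s=pose(); d=ctrl.get_image("side"); print(s["qpos"],s["tool_rot"])
cv2.imwrite('pics/s7z.png',cv2.resize(d["image"][140:250,180:330],None,fx=5,fy=5)[:,:,::-1]);print(s["force"])
E
```

```text
eef_pos: [477.3, 243.8, -28.6]
force: [-5.3, -0.7, 15.6]
eef_pos: [477.3, 243.9, -28.9]
force: [-10.6, -0.8, 32.4]
eef_pos: [477.3, 243.9, -29.2]
force: [-17.5, -1.5, 51.2]
[-0.94821941  0.89078406  0.48230671  2.10546759 -1.09779477  0.23791911
 -1.37685783] [ 3.11099901 -0.17943947 -0.23190719]
[-17.49369309  -1.52100179  51.22453651]
```

View pics/s7z.png

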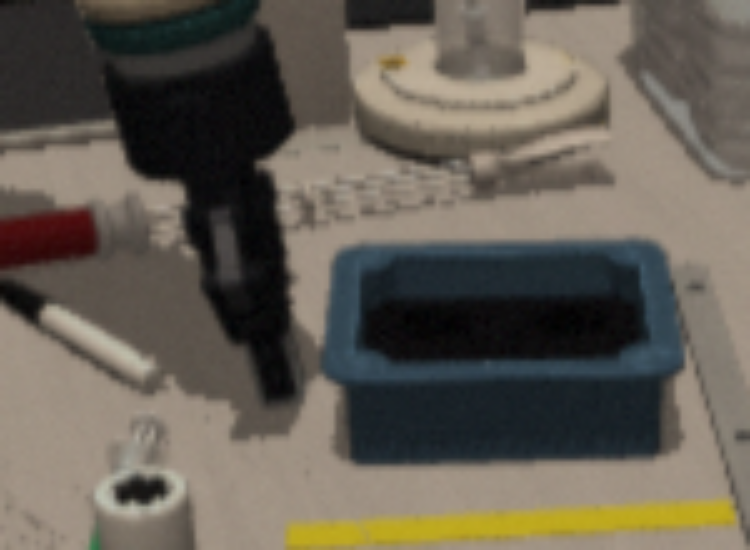

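```bash
python3 -m jog '0 0 -10 0 0 0 -1; -10 0 -25 0 0 0 -1; -15 0 -25 0 0 0 -1' | egrep 'eef|force'; sed -i 's/eng=9,/eng=39.5,/' plan.py; cat > scan3.py <<'E'
from scan2 import *
for side,y,al,yw,roll in [("L",212,78,-13,0),("L",212,84,-13,0),("L",212,84,10,0),("R",-206,80,-13,0),("R",-206,85,-13,0),("R",-206,85,0,0),("R",-206,90,-13,0),("R",-206,90,-13,1),("R",-206,85,-13,1)]:
     out=[]
     for th,b in((0,30),(0,0),(30,0),(70,0)):
        P,R=tcp(th,y,al,yw,roll,b,39.5)
        best=sorted([ik(P,R,(lo+hi)/2*0+np.array([[-1.1,.6,.7,2,-.6,.5,-1.4],[0.2,.5,.2,2,0,.5,-1.4],[.9,.7,-.9,2,1.,.8,.3],[-.7,.9,-.3,2.3,2,.8,1.5],[.2,.5,0,2,0,.5,1.7]][k])) for k in range(5)],key=lambda s:s[1]+3*s[2])[:1]
        out.append([(round(x[1],1),round(x[2],1),np.round(x[0],2).tolist()) for x in best])
     print(side,al,yw,roll);[print("   ",o) for o in out]
E
time python3 scan3.py
```

```text
eef_pos: [460.5, 250.0, -10.5]
force: [-0.6, 0.2, 0.1]
L 78 -13 0
    [(np.float64(0.0), np.float64(0.0), [-0.22, 0.82, -0.59, 2.13, 1.37, 0.58, 2.58])]
    [(np.float64(0.0), np.float64(0.0), [-0.15, 0.85, -0.64, 2.07, 1.34, 0.63, 2.68])]
    [(np.float64(0.0), np.float64(0.0), [-0.94, 0.77, 0.68, 1.98, -0.79, 0.46, -1.54])]
    [(np.float64(0.0), np.float64(0.0), [-0.85, 0.79, 0.75, 1.77, -0.69, 0.65, -1.57])]
L 84 -13 0
    [(np.float64(0.0), np.float64(0.0), [-0.88, 0.82, 0.5, 2.08, -0.91, 0.37, -1.47])]
    [(np.float64(0.0), np.float64(0.0), [-0.85, 0.84, 0.53, 2.02, -0.88, 0.42, -1.47])]
    [(np.float64(0.0), np.float64(0.0), [-0.89, 0.79, 0.69, 1.91, -0.75, 0.62, -1.56])]
    [(np.float64(0.0), np.float64(0.0), [-0.8, 0.82, 0.74, 1.68, -0.66, 0.81, -1.59])]
L 84 10 0
    [(np.float64(0.0), np.float64(0.0), [-0.73, 0.77, 0.3, 2.1, -0.74, 0.26, -1.2])]
    [(np.float64(0.0), np.float64(0.0), [-0.56, 0.76, 0.11, 2.03, -0.17, 0.25, -1.72])]
    [(np.float64(0.0), np.float64(0.0), [-0.78, 0.73, 0.54, 1.92, -0.67, 0.55, -1.2])]
    [(np.float64(0.0), np.float64(0.0), [-0.71, 0.77,
[... 1500 characters left out ...]
0), [0.93, 0.87, -0.88, 2.28, 1.28, 0.66, 0.4])]
    [(np.float64(0.0), np.float64(0.0), [0.92, 0.88, -0.88, 2.2, 1.21, 0.69, 0.49])]
    [(np.float64(0.0), np.float64(0.0), [0.32, 0.6, 0.02, 2.08, -0.03, 0.46, 1.72])]
    [(np.float64(0.0), np.float64(0.0), [0.3, 0.62, 0.04, 1.83, -0.03, 0.69, 1.7])]
R 85 -13 1
    [(np.float64(0.0), np.float64(0.0), [0.97, 0.88, -0.92, 2.35, 1.51, 0.66, 0.18])]
    [(np.float64(0.0), np.float64(0.0), [0.93, 0.88, -0.88, 2.28, 1.43, 0.64, 0.29])]
    [(np.float64(0.0), np.float64(0.0), [0.35, 0.58, -0.0, 2.16, -0.03, 0.32, 1.72])]
    [(np.float64(0.0), np.float64(0.0), [0.32, 0.59, 0.02, 1.91, -0.04, 0.56, 1.71])]
real	1m46.042s
user	1m44.151s
sys	0m0.120s
```

```bash
python3 - <<'E'
from plan import *
show(0,212,84,-13.3,0,50)
E
```

```text
th 0 P [460.9 237.5   5.6] row [6.1, 12.6, -14.8] [1.9, -4.5, 0.1]
```

```bash
python3 -m jog '3 6 -15 1 -3 0 -1; 6 12.5 -15 2 -4.5 0 -1; 6 12.5 -15 2 -4.5 0 -1; 6 12.5 -15 2 -4.5 0 -1' | egrep 'eef|force'; python3 - <<'E'
from plan import *
for b in(50,25,10,0):show(0,212,84,-13.3,0,b)
E
```

```text
eef_pos: [460.3, 237.4, 4.7]
force: [0.3, 0.5, -0.2]
th 0 P [460.9 237.5   5.6] row [0.6, -0.2, -0.8] [-0.1, 0.1, 0.1]
th 0 P [485.2 231.7   5.6] row [25.5, -0.2, 1.7] [-0.1, 0.1, 0.1]
th 0 P [499.8 228.3   5.6] row [40.4, -0.2, 3.3] [-0.1, 0.1, 0.1]
th 0 P [509.6 226.    5.6] row [50.3, -0.2, 4.3] [-0.1, 0.1, 0.1]
```

```bash
python3 -m jog '10 0 0 0 0 0 -1; 20 0 1 0 0 0 -1; 26 0 1.7 0 0 0 -1; 32 0 2 0 0 0 -1; 38 0 3 0 0 0 -1; 42 0 3.3 0 0 0 -1' | egrep 'eef|force'; python3 - <<'E'
from plan import *
for t in (0,3,8):show(t,212,84,-13.3,0,0)
h.save("wrist","w8.png");h.save("side","s8.png")
E
```

```text
eef_pos: [501.9, 227.3, 6.1]
force: [-2.9, 0.2, -2.8]
th 0 P [509.6 226.    5.6] row [7.7, -0.5, 1.4] [-0.1, 0.1, 0.0]
th 3 P [511.8 225.5  13.4] row [10.8, -0.5, -6.2] [-0.1, 0.1, 0.0]
th 8 P [516.4 224.4  26. ] row [16.8, -0.5, -18.2] [-0.1, 0.1, 0.0]
```

View pics/s8.png

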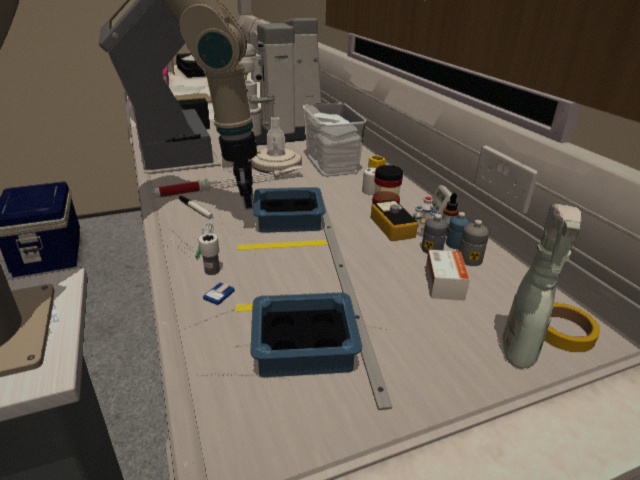

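View pics/w8.png

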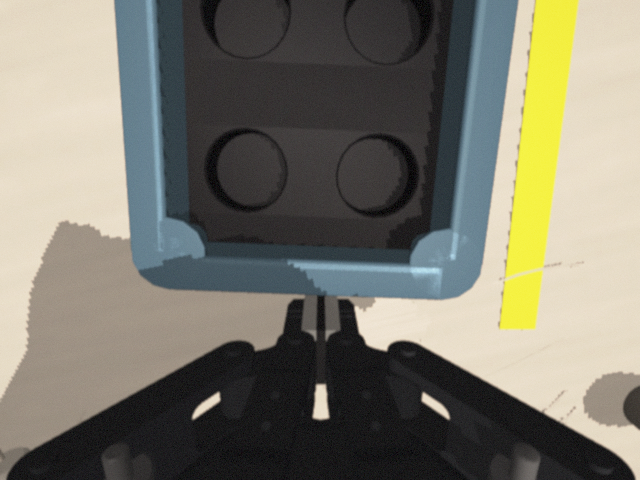

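```bash
python3 -m jog '4 0 1 0 0 0 -1; 8 0 1.4 0 0 0 -1; 8 0 1.4 0 0 0 -1' | egrep 'eef|force'; python3 - <<'E'
from plan import *
h.save("wrist","w9.png");h.save("side","s9.png")
for t in (0,3,7,12,18,25):show(t,212,84,-13.3,0,0)
E
```

```text
eef_pos: [506.0, 226.3, 5.1]
force: [-9.6, 1.7, 3.9]
th 0 P [509.6 226.    5.6] row [3.6, -0.5, -0.1] [-0.1, 0.5, 0.1]
th 3 P [511.8 225.5  13.4] row [6.6, -0.5, -7.7] [-0.1, 0.5, 0.1]
th 7 P [515.4 224.6  23.5] row [11.3, -0.5, -17.4] [-0.1, 0.5, 0.1]
th 12 P [520.8 223.3  35.7] row [18.0, -0.5, -29.1] [-0.1, 0.5, 0.1]
th 18 P [528.6 221.5  49.7] row [27.3, -0.5, -42.1] [-0.1, 0.5, 0.1]
th 25 P [539.4 218.9  64.6] row [39.8, -0.5, -56.0] [-0.1, 0.5, 0.1]
```

View pics/s9.png

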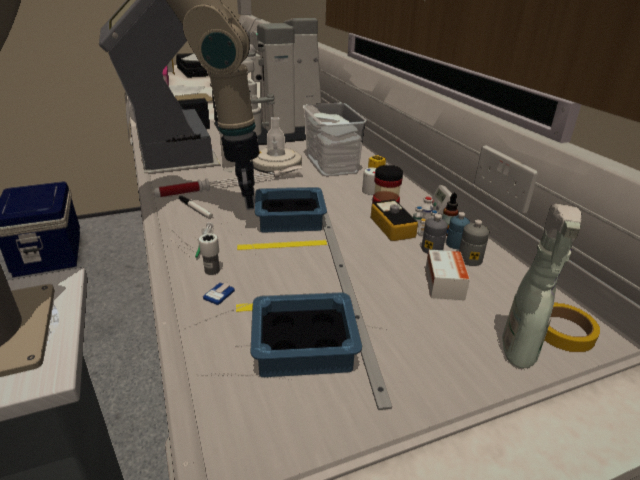

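View pics/w9.png

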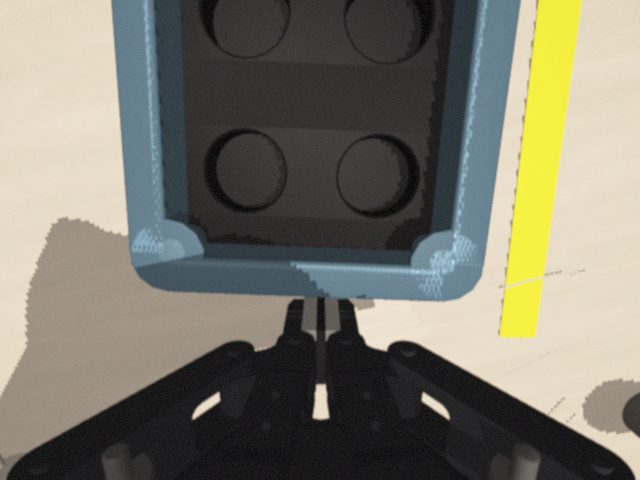

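```bash
python3 -m jog '3 -0.5 -4 0 0.5 0 -1; 5 -0.5 -8 0 0.5 0 -1; 7 -0.5 -13 0 0.5 0 -1; 9 -0.5 -17.5 0 0.5 0 -1; 9 -0.5 -17.5 0 0.5 0 -1' | egrep 'eef|force'; python3 - <<'E'
from plan import *
h.save("wrist","w10.png");h.save("side","s10.png")
for t in (7,12,18,25,32):show(t,212,84,-13.3,0,3)
E
```

```text
eef_pos: [512.7, 223.4, 23.2]
force: [-8.9, -1.3, 1.3]
th 7 P [512.5 225.3  23.5] row [-0.5, -1.8, -0.6] [0.1, 0.0, 0.0]
th 12 P [517.9 224.   35.7] row [6.3, -1.8, -12.2] [0.1, 0.0, 0.0]
th 18 P [525.7 222.2  49.7] row [15.8, -1.7, -25.2] [0.1, 0.0, 0.0]
th 25 P [536.5 219.6  64.6] row [28.4, -1.7, -38.9] [0.1, 0.0, 0.0]
th 32 P [548.9 216.7  78.1] row [42.4, -1.7, -50.9] [0.1, 0.0, 0.0]
```

View pics/s10.png

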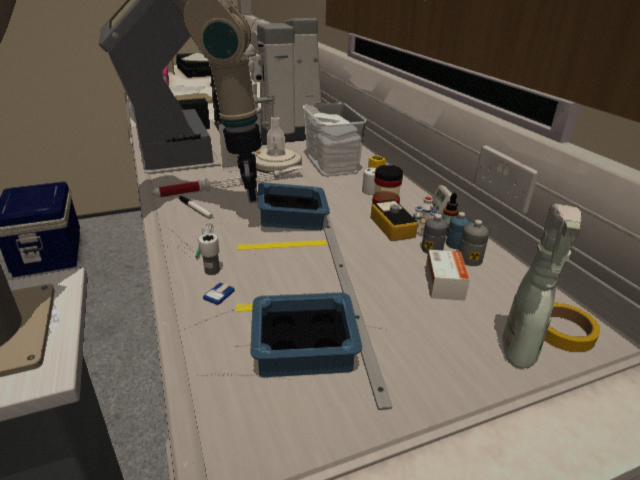

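View pics/w10.png

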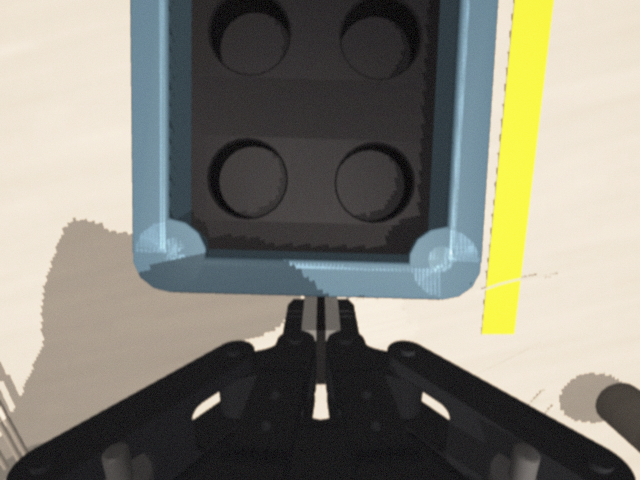

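```bash
python3 -m jog '3 -1.8 -6 0 0 0 -1; 6 -1.8 -12 0 0 0 -1; 11 -1.7 -19 0 0 0 -1; 16 -1.7 -25 0 0 0 -1; 22 -1.7 -32 0 0 0 -1; 28.5 -1.7 -39 0 0 0 -1; 28.5 -1.7 -39 0 0 0 -1' | egrep 'eef|force'; python3 - <<'E'
from plan import *
h.save("wrist","w11.png");h.save("side","s11.png")
for t in (25,32,40,48,55):show(t,212,84,-13.3,0,3)
E
```

```text
eef_pos: [539.5, 219.4, 66.3]
force: [-5.5, -0.0, 0.9]
th 25 P [536.5 219.6  64.6] row [-2.6, 0.6, 1.0] [-0.0, -0.3, 0.0]
th 32 P [548.9 216.7  78.1] row [11.5, 0.6, -11.0] [-0.0, -0.3, 0.0]
th 40 P [564.7 213.   91.2] row [29.0, 0.6, -22.3] [-0.0, -0.3, 0.0]
th 48 P [581.7 208.9 101.8] row [47.6, 0.6, -30.9] [-0.0, -0.3, 0.0]
th 55 P [597.2 205.3 108.8] row [64.2, 0.6, -36.2] [-0.0, -0.3, 0.0]
```

View pics/s11.png

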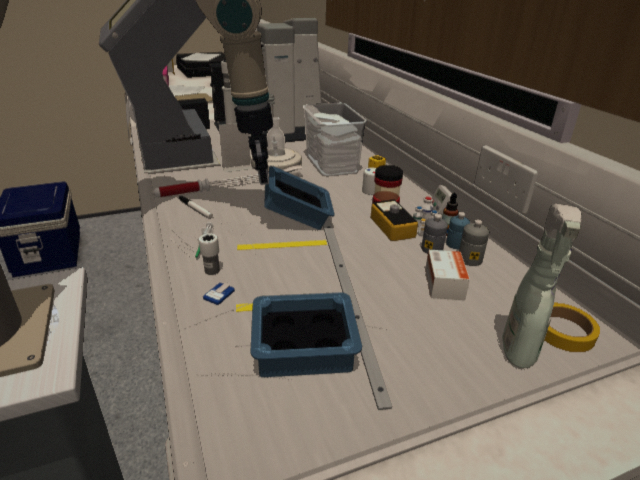

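View pics/w11.png

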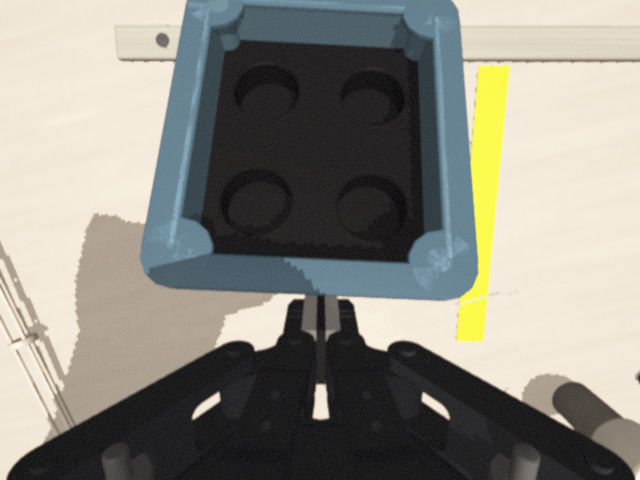

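```bash
python3 -m jog '6 0.6 -5 0 0 0 -1; 11.5 0.6 -10 0 0 0 -1; 20 0.6 -16.5 0 0 0 -1; 29 0.6 -22.3 0 0 0 -1; 38 0.6 -26.5 0 0 0 -1; 47.6 0.6 -30.5 0 0 0 -1; 47.6 0.6 -30.5 0 0 0 -1' | egrep 'eef|force'; python3 - <<'E'
from plan import *
h.save("wrist","w12.png");h.save("side","s12.png")
for t in (48,55,60,65,70):show(t,212,84,-13.3,0,3)
E
```

```text
eef_pos: [584.7, 209.5, 102.4]
force: [-2.3, -0.6, -0.4]
th 48 P [581.7 208.9 101.8] row [-1.0, 1.4, -0.3] [-0.1, -0.4, 0.0]
th 55 P [597.2 205.3 108.8] row [15.6, 1.4, -5.5] [-0.1, -0.4, 0.0]
th 60 P [608.3 202.7 112.5] row [27.4, 1.4, -7.9] [-0.1, -0.4, 0.0]
th 65 P [619.  200.1 115. ] row [38.5, 1.4, -9.1] [-0.1, -0.4, 0.0]
th 70 P [628.7 197.8 116.3] row [48.6, 1.4, -9.3] [-0.1, -0.4, 0.0]
```

View pics/s12.png

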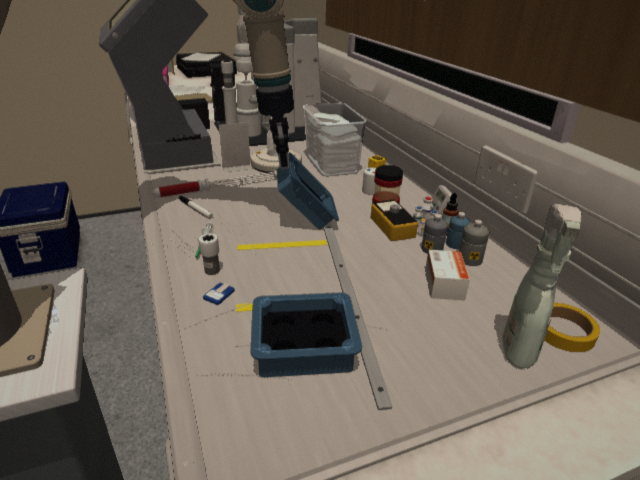

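View pics/w12.png

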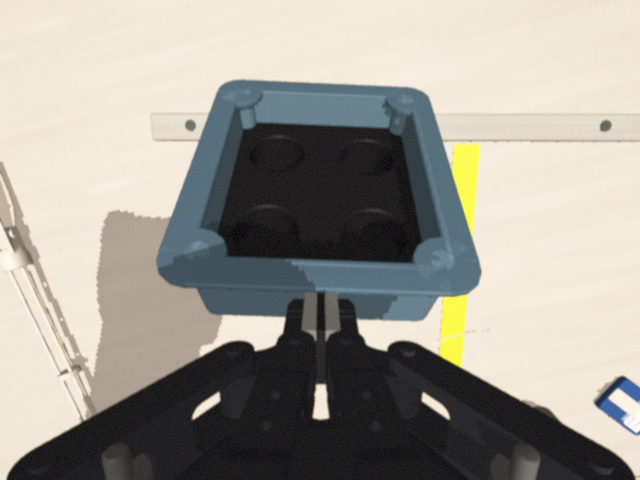

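```bash
python3 -m jog '5 1 -2 0 0 0 -1; 10 1 -4 0 0 0 -1; 15.6 1.4 -5.5 0 0 0 -1; 21 1.4 -6.8 0 0 0 -1; 27.4 1.4 -7.9 0 0 0 -1; 33 1.4 -8.6 0 0 0 -1; 38 1.4 -9 0 0 0 -1; 38 1.4 -9 0 0 0 -1' | egrep 'eef|force'; python3 - <<'E'
from plan import *
h.save("wrist","w13.png");d=h.save("side","s13.png");d=h.save("top","t13.png")
im=h.cv2.imread('pics/s13.png')[120:260,200:360];h.cv2.imwrite('pics/s13z.png',h.cv2.resize(im,None,fx=4.5,fy=4.2,interpolation=2))
for t in (60,65,70):show(t,212,84,-13.3,0,3)
E
```

```text
eef_pos: [619.2, 199.8, 115.1]
force: [-2.4, -0.6, 0.6]
th 60 P [608.3 202.7 112.5] row [-10.6, -0.2, 1.2] [-0.1, -0.4, 0.0]
th 65 P [619.  200.1 115. ] row [0.6, -0.2, -0.1] [-0.1, -0.4, 0.0]
th 70 P [628.7 197.8 116.3] row [10.7, -0.2, -0.3] [-0.1, -0.4, 0.0]
```

View pics/s13z.png

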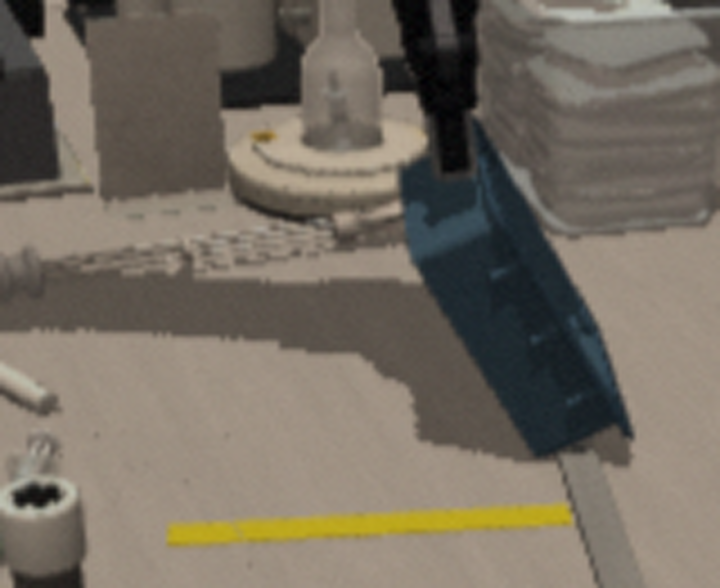

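View pics/w13.png

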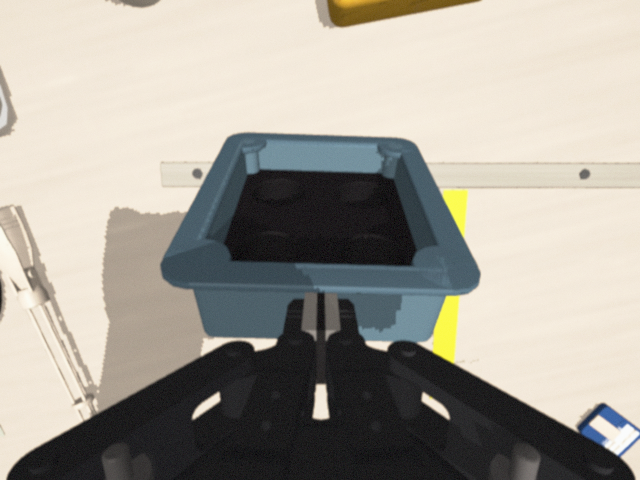

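```bash
python3 - <<'E'
from h import *
p,R,s=pose(); d=ctrl.get_image("wrist"); W,T=wcloud(d,p,R)
pts=[]
for uv in[(185,270),(460,270),(200,235),(235,143),(405,143),(455,250),(320,275)]:
    P=np.median(W[uv[1]-2:uv[1]+3,uv[0]-2:uv[0]+3].reshape(-1,3),0);pts.append(P);print(uv,np.round(P,1))
pts=np.array(pts);c=pts.mean(0);u,sv,vt=np.linalg.svd(pts-c);n=vt[2]*np.sign(vt[2][2]);print(n,np.degrees(np.arccos(n[2])),sv)
print(s["clock"],s["force"])
E
```

```text
(185, 270) [647.1 252.1 152.1]
(460, 270) [618.6 138.1 146.6]
(200, 235) [657.8 249.4 131.5]
(235, 143) [705.4 241.2  40. ]
(405, 143) [678.5 123.7  29.7]
(455, 250) [624.2 135.  134.3]
(320, 275) [632.1 197.4 152.2]
[ 0.8524729  -0.23693067  0.46599766] 62.225192280518236 [148.84180741 145.54696016   0.24912986]
17.4 [-2.56663622 -0.34421225  1.23038657]
```

```bash
python3 -m jog '3 0 0 0 0 0 -1; 5 0 0 0 0 0 -1; 5 0 0 0 0 0 -1' | egrep 'eef|force'; python3 - <<'E'
from plan import *
for t in (67,62,57,52,46,40,33,26,20,14,8,4,0):show(t,212,84,-13.3,0,3)
E
```

```text
eef_pos: [623.8, 198.8, 115.6]
force: [-1.7, 0.8, 0.6]
th 67 P [623.  199.2 115.6] row [-0.8, -0.2, -0.1] [-0.1, -0.4, 0.0]
th 62 P [612.6 201.6 113.6] row [-11.6, -0.2, 0.7] [-0.1, -0.4, 0.0]
th 57 P [601.7 204.2 110.4] row [-23.2, -0.2, 2.6] [-0.1, -0.4, 0.0]
th 52 P [590.6 206.8 106.1] row [-35.0, -0.2, 5.6] [-0.1, -0.4, 0.0]
th 46 P [577.4 210.   99.4] row [-49.2, -0.2, 10.7] [-0.1, -0.4, 0.0]
th 40 P [564.7 213.   91.2] row [-63.1, -0.2, 17.4] [-0.1, -0.4, 0.0]
th 33 P [550.8 216.2  79.8] row [-78.6, -0.2, 27.1] [-0.1, -0.4, 0.0]
th 26 P [538.2 219.2  66.7] row [-92.9, -0.2, 38.7] [-0.1, -0.4, 0.0]
th 20 P [528.6 221.5  54.1] row [-104.1, -0.2, 50.1] [-0.1, -0.4, 0.0]
th 14 P [520.4 223.4  40.5] row [-114.1, -0.1, 62.7] [-0.1, -0.4, 0.0]
th 8 P [513.5 225.1  26. ] row [-122.7, -0.1, 76.3] [-0.1, -0.4, 0.0]
th 4 P [509.7 226.   15.9] row [-127.7, -0.1, 85.9] [-0.1, -0.4, 0.0]
th 0 P [506.6 226.7   5.6] row [-132.0, -0.1, 95.8] [-0.1, -0.4, 0.0]
```

```bash
python3 -m jog '-5 0 0 0 0 0 -1; -12 0 0.7 0 0 0 -1; -17 0 1.6 0 0 0 -1; -23 0 2.6 0 0 0 -1; -29 0 4 0 0 0 -1; -35 0 5.6 0 0 0 -1; -42 0 8 0 0 0 -1; -49 0 10.7 0 0 0 -1' | egrep 'eef|force'; python3 - <<'E'
from plan import *
h.save("wrist","w14.png")
for t in (46,40,33,26,20,14,8,4,0):show(t,212,84,-13.3,0,3)
E
```

```text
eef_pos: [576.6, 210.1, 99.2]
force: [-1.4, 1.5, 0.8]
th 46 P [577.4 210.   99.4] row [2.4, -0.1, -0.7] [-0.1, -0.3, 0.1]
th 40 P [564.7 213.   91.2] row [-11.4, -0.1, 6.1] [-0.1, -0.3, 0.1]
th 33 P [550.8 216.2  79.8] row [-26.8, -0.1, 15.8] [-0.1, -0.3, 0.1]
th 26 P [538.2 219.2  66.7] row [-41.1, -0.1, 27.5] [-0.1, -0.3, 0.1]
th 20 P [528.6 221.5  54.1] row [-52.3, -0.1, 38.9] [-0.1, -0.3, 0.1]
th 14 P [520.4 223.4  40.5] row [-62.2, -0.1, 51.5] [-0.1, -0.3, 0.1]
th 8 P [513.5 225.1  26. ] row [-70.8, -0.1, 65.2] [-0.1, -0.3, 0.1]
th 4 P [509.7 226.   15.9] row [-75.8, -0.1, 74.8] [-0.1, -0.3, 0.1]
th 0 P [506.6 226.7   5.6] row [-80.0, -0.1, 84.7] [-0.1, -0.3, 0.1]
```

View pics/w14.png

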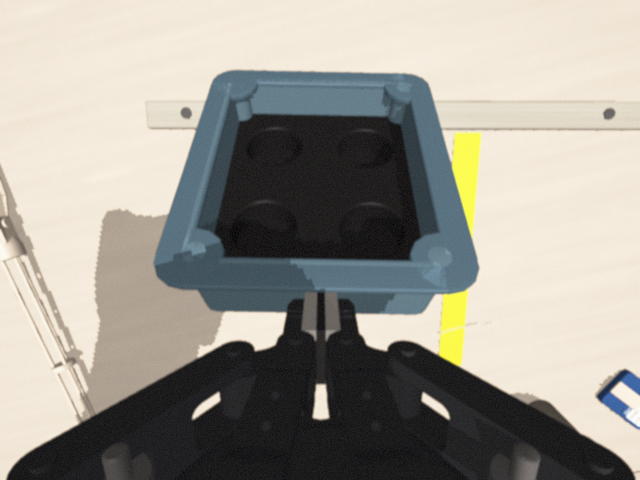

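```bash
python3 -m jog '-4 0 1 0 0 0 -1; -11 0 6 0 0 0 -1; -19 0 11 0 0 0 -1; -27 0 16 0 0 0 -1; -34 0 21.5 0 0 0 -1; -41 0 27.5 0 0 0 -1; -47 0 33 0 0 0 -1; -52 0 39 0 0 0 -1' | egrep 'eef|force'; python3 - <<'E'
from plan import *
h.save("wrist","w15.png")
for t in (20,14,8,4,0):show(t,212,84,-13.3,0,3)
E
```

```text
eef_pos: [530.8, 220.5, 54.2]
force: [-2.6, 1.0, -0.8]
th 20 P [528.6 221.5  54.1] row [-1.3, -0.6, -0.8] [-0.0, -0.3, 0.1]
th 14 P [520.4 223.4  40.5] row [-11.2, -0.6, 11.7] [-0.0, -0.3, 0.1]
th 8 P [513.5 225.1  26. ] row [-19.9, -0.6, 25.4] [-0.0, -0.3, 0.1]
th 4 P [509.7 226.   15.9] row [-24.8, -0.6, 35.0] [-0.0, -0.3, 0.1]
th 0 P [506.6 226.7   5.6] row [-29.1, -0.6, 44.9] [-0.0, -0.3, 0.1]
```

View pics/w15.png

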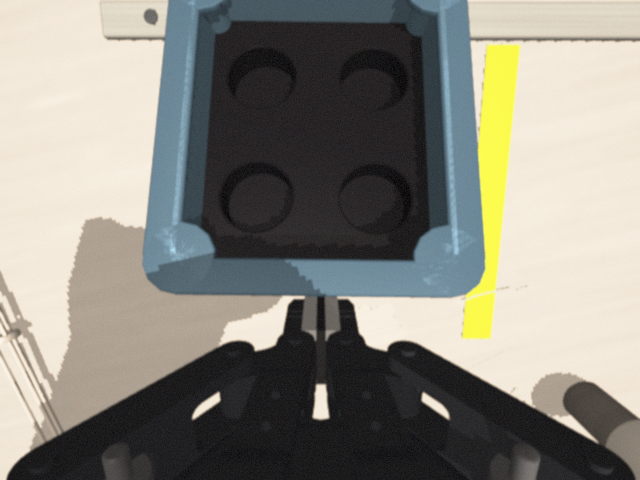

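```bash
python3 -m jog '-5 0 5 0 0 0 -1; -10 0 11 0 0 0 -1; -14 0 17 0 0 0 -1; -18 0 22 0 0 0 -1; -21 0 27 0 0 0 -1; -23 0 31 0 0 0 -1; -25 0 35 0 0 0 -1; -26 0 38 0 0 0 -1' | egrep 'eef|force'; python3 - <<'E'
from plan import *
h.save("wrist","w16.png")
for t in (4,2,0):show(t,212,84,-13.3,0,3)
p,R,s=h.pose(); d=h.ctrl.get_image("wrist"); W,T=h.wcloud(d,p,R)
for uv in[(175,260),(450,260),(250,280),(150,100),(480,100)]: print(uv,np.round(W[uv[1],uv[0]],1))
E
```

```text
eef_pos: [510.1, 225.6, 13.9]
force: [-1.9, 0.4, -1.7]
th 4 P [509.7 226.   15.9] row [0.0, -0.3, -2.3] [-0.1, -0.4, 0.0]
th 2 P [508.1 226.3  10.8] row [-2.2, -0.3, 2.6] [-0.1, -0.4, 0.0]
th 0 P [506.6 226.7   5.6] row [-4.3, -0.3, 7.6] [-0.1, -0.4, 0.0]
(175, 260) [545.  276.4  59.3]
(450, 260) [520.  171.1  58.6]
(250, 280) [530.4 249.8  59.6]
(150, 100) [605.1 268.7  55. ]
(480, 100) [576.9 149.3  55. ]
```

View pics/w16.png

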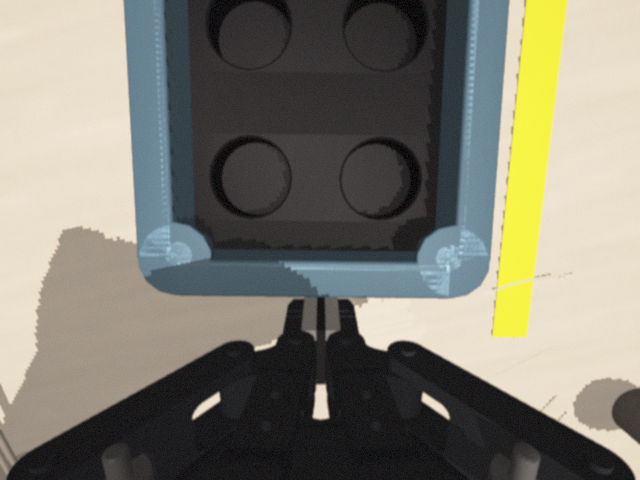

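```bash
python3 -m jog '-1 0 2.5 0 0 0 -1; -2.5 0 5 0 0 0 -1; -4 0 7.5 0 0 0 -1; -5 0 9.5 0 0 0 -1; -6 0 11 0 0 0 -1; -8 0 12 0 0 0 -1; -14 0 12 0 0 0 -1; -24 0 12 0 0 0 -1' | egrep 'eef|force'; python3 - <<'E'
from plan import *
h.save("wrist","w17.png")
p,R,s=h.pose(); d=h.ctrl.get_image("wrist"); W,T=h.wcloud(d,p,R)
print(s["force"],s["clock"])
for uv in[(195,220),(450,220),(180,60),(450,60)]: print(uv,np.round(W[uv[1],uv[0]],1))
E
```

```text
eef_pos: [488.0, 230.8, -0.4]
force: [-0.9, 0.4, 0.7]
[-2.54312689 -0.06559389 -1.40810505] 22.075
(195, 220) [534.4 267.9  50. ]
(450, 220) [513.1 176.6  50.9]
(180, 60) [596.  263.4  27.5]
(450, 60) [571.4 158.8  27.6]
```

View pics/w17.png

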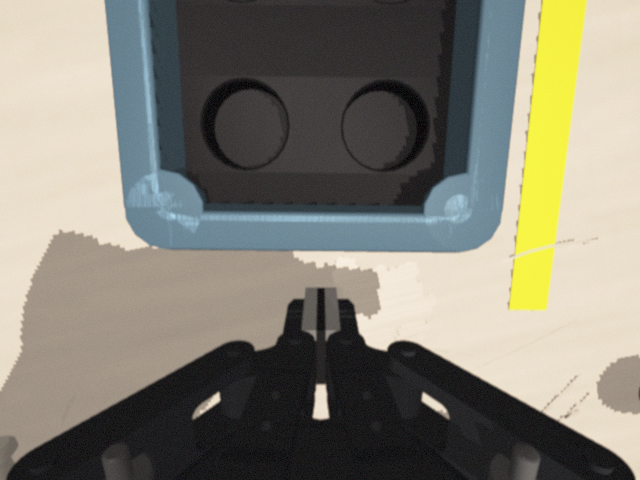

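```bash
python3 -m jog '-10 0 -50 0 0 0 -1; -15 0 -100 0 0 0 -1; -20 0 -150 0 0 -10 -1; -20 0 -150 0 0 -80 -1; -20 0 -150 0 0 -80 -1;-20 0 -150 0 0 -80 -1;-20 0 -150 0 0 -80 -1;-20 0 -150 0 0 -80 -1' | egrep 'eef|rot'; python3 - <<'E'
from plan import *
p,R,s=h.pose();print(np.round(s["qpos"],2));print(np.round(R,2))
d,w=h.delta([430,30,150],h.tgt(-13,85)@np.diag([-1,-1,1]));print(d,w)
d,w=h.delta([400,-170,150],h.tgt(-13,85)@np.diag([-1,-1,1]));print(d,w)
E
```

```text
eef_pos: [452.4, 239.0, 146.5]
tool_rot: [3.041, -0.05, 0.889]
[-1.    0.54  0.59  2.05 -0.4   0.58 -0.85]
[[ 0.63  0.77  0.11]
 [ 0.78 -0.63 -0.02]
 [ 0.05  0.1  -0.99]]
[-176.1  114.9   -0.9] [   1.5    0.8 -116.2]
[-350.1  218.     0.7] [   1.5    0.8 -116.2]
```

```bash
python3 -m jog '-45 28 -10 0 0 -10 -1; -90 56 -10 0 0 -21 -1; -140 90 -10 0 0 -32 -1; -190 120 -10 0 0 -42 -1; -240 150 -5 1 0 -53 -1; -290 182 0 1 0 -64 -1; -330 206 0 1 0.5 -74 -1; -350 218 0 1 0.5 -85 -1' | egrep 'eef|rot'; python3 - <<'E'
from plan import *
p,R,s=h.pose();print(np.round(s["qpos"],2));
show(0,-206,85,-13.3,1,70,dz=60)
show(0,-206,85,-13.3,1,50,dz=60)
E
```

```text
eef_pos: [396.6, -172.8, 150.5]
tool_rot: [3.086, 0.077, 2.317]
[ 0.35  0.37  0.01  2.24 -0.04  0.44  1.15]
th 0 P [ 344.6 -164.5   65.7] row [47.8, -37.1, 79.4] [0.3, 0.4, -33.8]
th 0 P [ 364.1 -169.1   65.7] row [31.3, -26.0, 81.3] [0.3, 0.4, -33.8]
```

```bash
python3 -m jog '10 -8 0 0 0 -10 -1; 20 -16 0 0 0 -20 -1; 31 -26 20 0 0 -34 -1; 31 -26 50 0 0 -34 -1; 31 -26 81 0 0 -34 -1; 31 -26 81 0 0 -34 -1' | egrep 'eef|rot|force'; python3 - <<'E'
from plan import *
p,R,s=h.pose();print(np.round(s["qpos"],2));
for b in(50,42,25,10,3):show(0,-206,85,-13.3,1,b)
h.save("wrist","w20.png")
E
```

```text
eef_pos: [358.9, -167.3, 72.0]
tool_rot: [-3.138, 0.08, 2.913]
force: [-1.3, -0.5, -1.4]
[ 0.62  0.53 -0.35  2.38  0.79  0.24  0.9 ]
th 0 P [ 364.1 -169.1    5.7] row [-0.1, -0.4, 66.5] [-0.2, -0.4, 0.2]
th 0 P [ 371.8 -171.     5.7] row [-8.1, -0.4, 67.2] [-0.2, -0.4, 0.2]
th 0 P [ 388.4 -174.9    5.7] row [-25.0, -0.5, 68.5] [-0.2, -0.4, 0.2]
th 0 P [ 403.  -178.3    5.7] row [-40.0, -0.5, 69.7] [-0.2, -0.4, 0.2]
th 0 P [ 409.8 -179.9    5.7] row [-47.0, -0.5, 70.3] [-0.2, -0.4, 0.2]
```

View pics/w20.png

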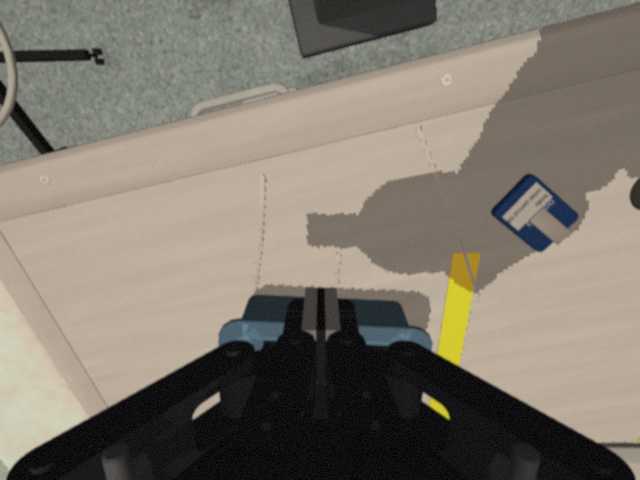

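```bash
python3 -m jog '-2 0 15 0 0 0 -1; -4 0 30 0 0 0 -1; -5 0 45 0 0 0 -1; -6 0 58 0 0 0 -1; -6 0 67 0 0 0 -1; -6 0 67 0 0 0 -1;-6 0 67 0 0 0 -1' | egrep 'eef|rot|force'; python3 - <<'E'
from plan import *
p,R,s=h.pose();print(np.round(s["qpos"],2));
for b in(44,25,10,3):show(0,-206,85,-13.3,1,b)
h.save("side","s21.png")
E
```

```text
eef_pos: [370.0, -170.3, 6.6]
tool_rot: [-3.138, 0.08, 2.913]
force: [-0.5, -0.6, 0.7]
[ 0.64  0.71 -0.39  2.39  1.6   0.24  0.09]
th 0 P [ 369.9 -170.5    5.7] row [0.1, -0.3, 0.9] [-0.2, -0.4, 0.2]
th 0 P [ 388.4 -174.9    5.7] row [-18.8, -0.3, 2.4] [-0.2, -0.4, 0.2]
th 0 P [ 403.  -178.3    5.7] row [-33.8, -0.4, 3.6] [-0.2, -0.4, 0.2]
th 0 P [ 409.8 -179.9    5.7] row [-40.7, -0.4, 4.2] [-0.2, -0.4, 0.2]
```

View pics/s21.png

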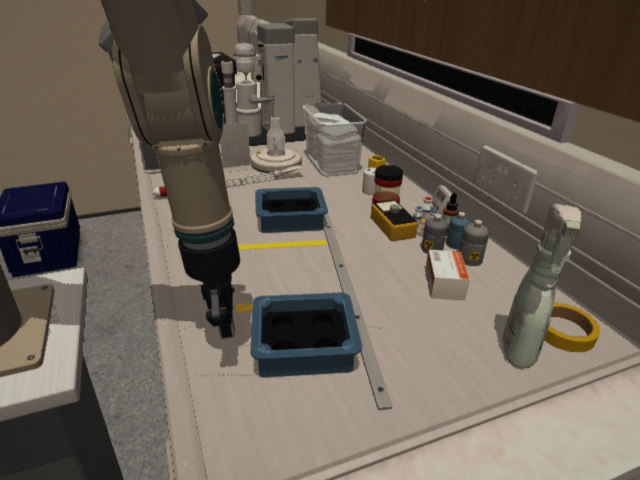

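Good: the tip (226,333) is ahead of the near rim (255,335), with clearance. Pushing forward to the strip.

```bash
python3 -m jog '-9 0 1 0 0 0 -1; -18 0 2 0 0 0 -1; -24 0 2.6 0 0 0 -1; -29 0 3 0 0 0 -1; -34 0 3.6 0 0 0 -1; -38 0 4 0 0 0 -1; -38 0 4 0 0 0 -1' | egrep 'eef|rot|force'; python3 - <<'E'
from plan import *
p,R,s=h.pose();print(np.round(s["qpos"],2));
for b in(3,):show(0,-206,85,-13.3,1,b)
h.save("side","s22.png")
E
```

```text
eef_pos: [407.6, -179.0, 5.3]
tool_rot: [-3.138, 0.08, 2.912]
force: [-2.4, -0.6, 1.0]
[ 0.65  0.73 -0.42  2.29  1.3   0.28  0.4 ]
th 0 P [ 409.8 -179.9    5.7] row [-2.4, -0.4, -0.2] [-0.2, -0.4, 0.2]
```

View pics/s22.png

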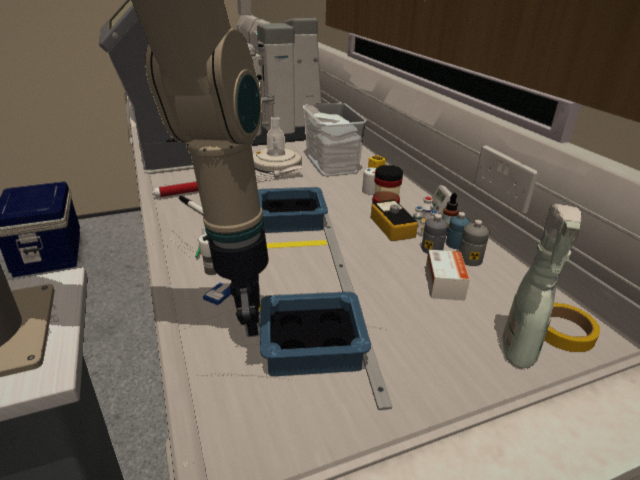

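```bash
python3 -m jog '-3 0 0 0 0 0 -1; -3 0 0 0 0 0 -1' | egrep 'eef|force';  python3 -m jog '-2 0 0 0 0 0 -1; -2 0 0 0 0 0 -1' | egrep 'eef|force'; python3 - <<'E'
from plan import *
p,R,s=h.pose();print(np.round(s["qpos"],2));
for b in(3,):
  for t in(0,3,7,12,18,25): show(t,-206,85,-13.3,1,b)
E
```

```text
eef_pos: [408.6, -179.5, 5.2]
force: [-5.5, 0.7, 1.9]
eef_pos: [408.5, -179.6, 5.1]
force: [-9.3, 1.9, 4.0]
[ 0.66  0.74 -0.44  2.28  1.27  0.3   0.43]
th 0 P [ 409.8 -179.9    5.7] row [-1.3, -0.1, -0.5] [-0.2, -0.7, 0.2]
th 3 P [ 412.  -180.5   13.5] row [-4.2, -0.1, -8.1] [-0.2, -0.7, 0.2]
th 7 P [ 415.6 -181.3   23.6] row [-8.6, -0.2, -17.9] [-0.2, -0.7, 0.2]
th 12 P [ 421.1 -182.6   35.9] row [-15.1, -0.2, -29.7] [-0.2, -0.7, 0.2]
th 18 P [ 428.9 -184.5   49.8] row [-24.2, -0.3, -43.0] [-0.2, -0.7, 0.2]
th 25 P [ 439.7 -187.    64.8] row [-36.3, -0.4, -57.1] [-0.2, -0.7, 0.2]
```

```bash
python3 -m jog '-2 0 -4 0 0 0 -1; -3.5 0 -8 0 0 0 -1; -6 0 -13 0 0 0 -1; -8 0 -18 0 0 0 -1; -11.5 0 -24 0 0 0 -1; -14.5 0 -30 0 0 0 -1; -19 0 -36.5 0 0 0 -1; -23.5 0 -43 0 0 0 -1' | egrep 'eef|force'; python3 - <<'E'
from plan import *
h.save("wrist","w23.png");h.save("side","s23.png")
for t in (18,25,32,40,48):show(t,-206,85,-13.3,1,3)
E
```

```text
eef_pos: [428.7, -185.4, 50.0]
force: [-6.2, -1.2, 0.6]
th 18 P [ 428.9 -184.5   49.8] row [0.4, 1.0, 0.5] [-0.4, -0.7, 0.1]
th 25 P [ 439.7 -187.    64.8] row [-11.8, 0.9, -13.6] [-0.4, -0.7, 0.1]
th 32 P [ 452.1 -189.9   78.2] row [-25.5, 0.8, -26.0] [-0.4, -0.7, 0.1]
th 40 P [ 467.8 -193.7   91.3] row [-42.6, 0.7, -37.9] [-0.4, -0.7, 0.1]
th 48 P [ 484.9 -197.7  101.9] row [-60.9, 0.7, -47.2] [-0.4, -0.7, 0.1]
```

View pics/s23.png

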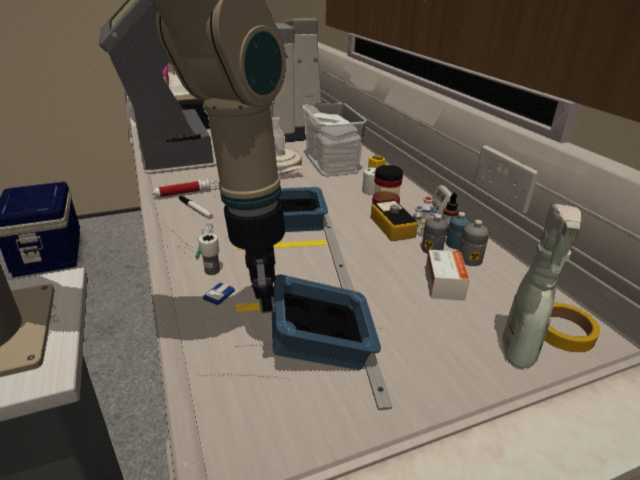

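View pics/w23.png

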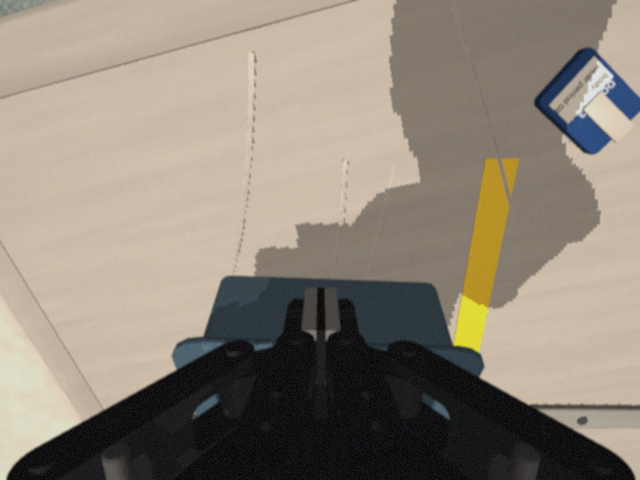

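```bash
python3 - <<'E'
from plan import *
q=h.pose()[2]["qpos"]
for t,a in ((18,85),(22,84),(26,83),(30,82),(35,81),(40,80),(45,78),(50,76),(55,73),(60,70),(65,66),(65,62)):
    P,R=show(t,-206,a,-13.3,1,3); q,e,aa=ik.ik(P,R,q,.05); print("    ",np.round(q,2),round(e,2),round(aa,2))
E
```

```text
th 18 P [ 428.9 -184.5   49.8] row [0.4, 1.0, 0.5] [-0.4, -0.7, 0.1]
     [ 0.78  0.68 -0.62  2.22  1.02  0.44  0.67] 0.0 0.0
th 22 P [ 435.5 -186.    58.4] row [-7.0, 1.0, -7.6] [-0.4, -1.7, 0.1]
     [ 0.79  0.67 -0.63  2.22  1.01  0.44  0.68] 0.0 0.0
th 26 P [ 442.7 -187.7   66.6] row [-15.0, 0.9, -15.1] [-0.4, -2.7, 0.1]
     [ 0.79  0.65 -0.64  2.21  1.    0.44  0.69] 0.0 0.0
th 30 P [ 450.4 -189.6   74.2] row [-23.5, 0.9, -22.2] [-0.4, -3.7, 0.1]
     [ 0.8   0.64 -0.65  2.2   0.99  0.44  0.7 ] 0.0 0.0
th 35 P [ 460.5 -191.9   83. ] row [-34.5, 0.8, -30.1] [-0.4, -4.7, 0.1]
     [ 0.81  0.63 -0.67  2.19  0.98  0.45  0.72] 0.0 0.0
th 40 P [ 471.3 -194.5   90.8] row [-46.1, 0.7, -37.1] [-0.4, -5.7, 0.1]
     [ 0.82  0.63 -0.68  2.17  0.97  0.46  0.73] 0.0 0.0
th 45 P [ 483.2 -197.3   97.7] row [-58.9, 0.7, -43.0] [-0.4, -7.7, 0.1]
     [ 0.81  0.61 -0.67  2.17  0.99  0.43  0.71] 0.0 0.0
th 50 P [ 495.5 -200.2  103.5] row [-71.9, 0.6, -47.9] [-0.4, -9.7, 0.1]
     [ 0.8   0.6  -0.65  2.17  1.02  0.4   0.68] 0.0 0.0
th 55 P [ 508.7 -203.3  108.3] row [-85.8, 0.6, -51.6] [-0.4, -12.7, 0.1]
     [ 0.76  0.58 -0.59  2.18  1.11  0.32  0.6 ] 0.0 0.0
th 60 P [ 521.8 -206.4  112. ] row [-99.5, 0.6, -54.3] [-0.3, -15.7, 0.1]
     [ 0.7   0.56 -0.49  2.2   1.25  0.24  0.46] 0.0 0.0
th 65 P [ 535.3 -209.6  114.8] row [-113.5, 0.5, -56.1] [-0.3, -19.7, 0.1]
     [ 0.8   0.6  -0.63  2.23  1.67  0.3   0.06] 0.0 0.0
th 65 P [ 538.  -210.3  115.3] row [-116.4, 0.5, -56.4] [-0.3, -23.7, 0.2]
     [ 0.92  0.66 -0.81  2.29  1.95  0.44 -0.2 ] 0.0 0.0
```

```bash
python3 -m jog '-7 0.5 -7.5 -0.4 -1.7 0 -1; -15 0.9 -15 -0.4 -2.7 0 -1; -23.5 0.9 -22 -0.4 -3.7 0 -1; -29 0.9 -26 -0.4 -4.2 0 -1; -34.5 0.8 -30 -0.4 -4.7 0 -1; -40 0.8 -33.7 -0.4 -5.2 0 -1; -46 0.7 -37 -0.4 -5.7 0 -1; -46 0.7 -37 -0.4 -5.7 0 -1' | egrep 'eef|force'; python3 - <<'E'
from plan import *
h.save("wrist","w24.png");h.save("side","s24.png")
for t,a in ((40,80),(45,78),(50,76),(55,73),(60,70),(65,66)): show(t,-206,a,-13.3,1,3)
E
```

```text
eef_pos: [474.3, -193.2, 91.2]
force: [-1.0, 0.3, -1.1]
th 40 P [ 471.3 -194.5   90.8] row [2.0, -2.0, -0.3] [0.3, 0.3, 0.2]
th 45 P [ 483.2 -197.3   97.7] row [-11.3, -2.0, -4.8] [0.3, -1.7, 0.2]
th 50 P [ 495.5 -200.2  103.5] row [-24.8, -2.1, -8.3] [0.3, -3.7, 0.2]
th 55 P [ 508.7 -203.3  108.3] row [-39.0, -2.1, -10.6] [0.3, -6.7, 0.2]
th 60 P [ 521.8 -206.4  112. ] row [-52.9, -2.1, -11.9] [0.3, -9.7, 0.2]
th 65 P [ 535.3 -209.6  114.8] row [-67.0, -2.2, -12.2] [0.3, -13.7, 0.2]
```

View pics/s24.png

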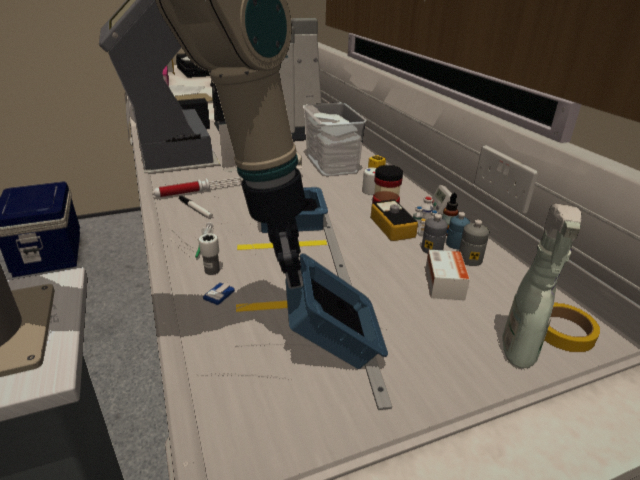

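View pics/w24.png

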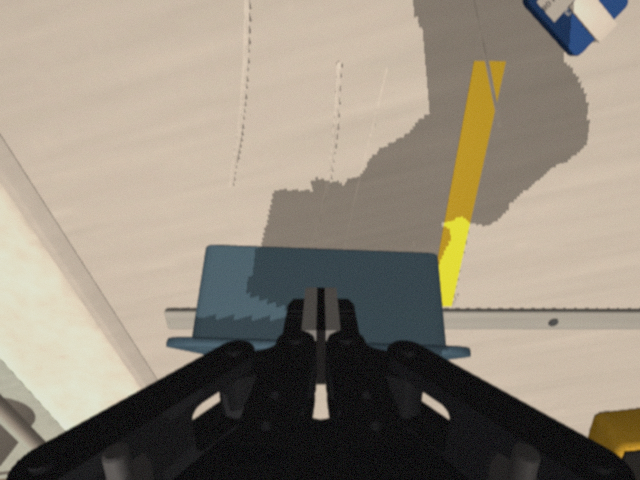

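```bash
python3 -m jog '-5 -1 -2.5 0.3 -0.8 0 -1; -11 -2 -4.8 0.3 -1.7 0 -1; -18 -2 -6.7 0.3 -2.7 0 -1; -25 -2 -8.3 0.3 -3.7 0 -1; -32 -2 -9.6 0.3 -5.2 0 -1; -39 -2 -10.6 0.3 -6.7 0 -1; -46 -2 -11.4 0.3 -8.2 0 -1; -53 -2 -11.9 0.3 -9.7 0 -1' | egrep 'eef|force'; python3 - <<'E'
from plan import *
h.save("wrist","w25.png");h.save("side","s25.png")
for t,a in ((60,70),(65,66),(65,63),(67,60),(68,56)): show(t,-206,a,-13.3,1,3)
E
```

```text
eef_pos: [522.4, -206.8, 112.5]
force: [-0.2, -1.1, -0.3]
th 60 P [ 521.8 -206.4  112. ] row [0.4, 0.1, 0.2] [-0.0, 0.0, 0.2]
th 65 P [ 535.3 -209.6  114.8] row [-13.6, 0.0, 2.3] [-0.0, -4.0, 0.2]
th 65 P [ 537.4 -210.1  115.2] row [-15.7, 0.0, 2.7] [-0.0, -7.0, 0.2]
th 67 P [ 543.5 -211.5  116.3] row [-22.0, 0.0, 3.7] [-0.0, -10.0, 0.2]
th 68 P [ 548.1 -212.6  117.4] row [-26.8, -0.0, 4.4] [-0.0, -14.0, 0.2]
```

View pics/s25.png

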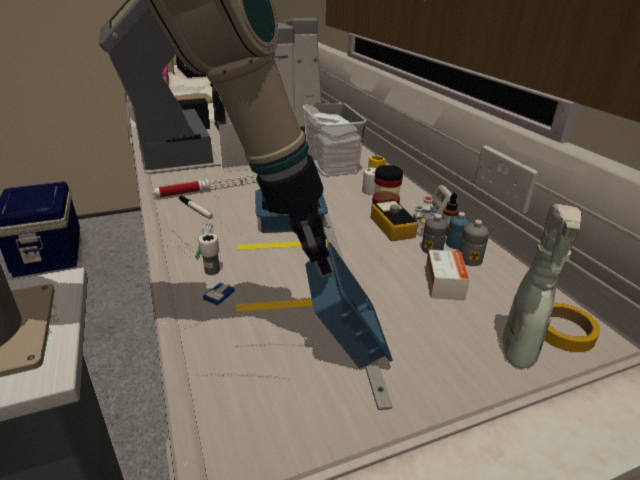

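View pics/w25.png

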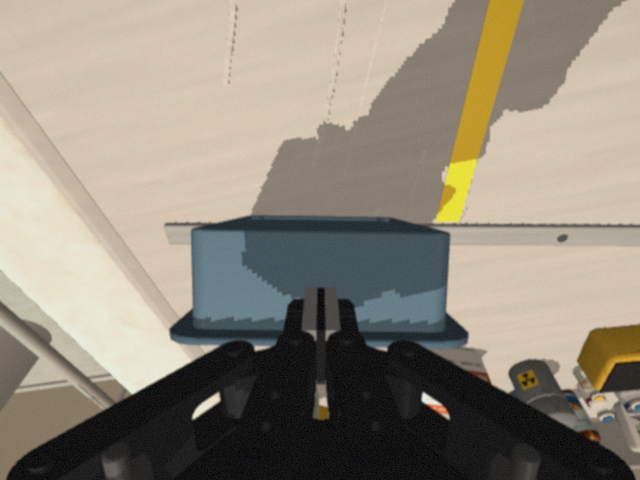

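```bash
python3 -m jog '-5 0 0.8 0 -1.3 0 -1; -10 0 1.7 0 -2.7 0 -1; -14 0 2.3 0 -5 0 -1; -18 0 3 0 -7.5 0 -1; -22 0 3.7 0 -10 0 -1; -24.5 0 4 0 -12 0 -1; -26.5 0 4.4 0 -14 0 -1; -26.5 0 4.4 0 -14 0 -1' | egrep 'eef|rot|force'; python3 - <<'E'
from plan import *
h.save("wrist","w26.png");h.save("side","s26.png")
for t,a in ((68,56),(70,54),(70,50)): show(t,-206,a,-13.3,1,3)
print(np.round(h.pose()[2]["qpos"],2))
E
```

```text
eef_pos: [550.7, -212.7, 120.8]
tool_rot: [-3.137, 0.602, 2.918]
force: [-7.5, 0.8, 23.9]
th 68 P [ 548.1 -212.6  117.4] row [4.3, -0.4, 1.3] [-0.0, 0.5, 0.4]
th 70 P [ 553.1 -213.8  118.3] row [-0.5, -0.5, 3.5] [-0.0, -1.5, 0.4]
th 70 P [ 555.7 -214.4  119.4] row [-3.3, -0.5, 4.1] [-0.0, -5.5, 0.4]
[ 0.96  0.71 -0.87  2.35  2.26  0.57 -0.46]
```

View pics/s26.png

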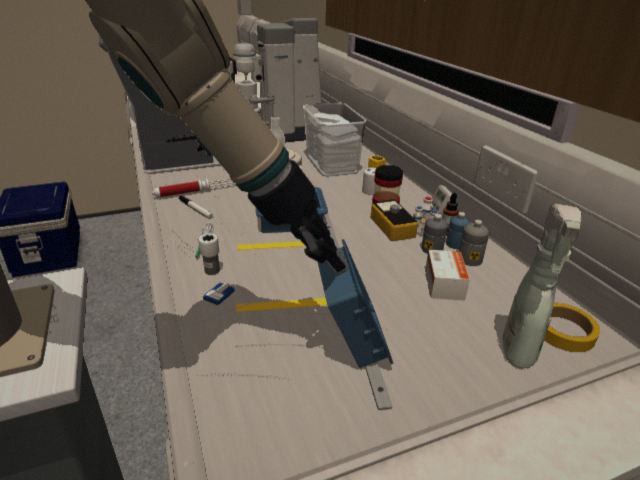

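View pics/w26.png

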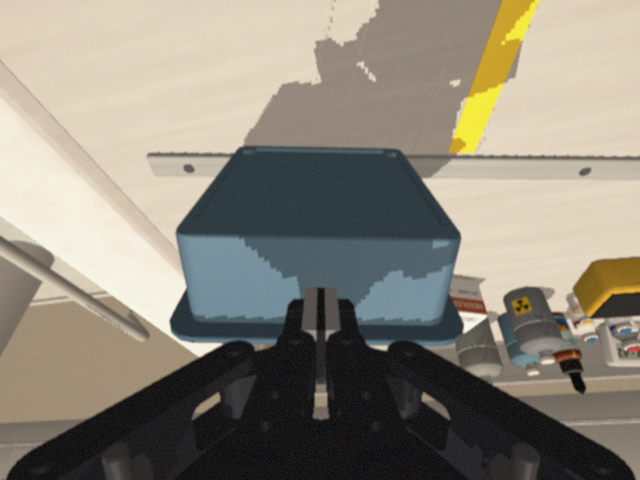

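The right tray's underside (rows 150–235) is bare, so the disc is on the left tray. The tip is pressing the wall with 24 N, so I'll ease that off first and then lower.

```bash
python3 -m jog '1 0 -1.5 0 0 0 -1; 3 0 -3 0 1 0 -1; 4 0 -3 0 3 0 -1; 4 0 -3 0 3 0 -1' | egrep 'eef|rot|force'; python3 - <<'E'
from plan import *
h.save("wrist","w27.png")
for t,a in ((68,59),(66,62),(63,66),(60,70),(57,72),(54,74),(50,76),(45,78),(40,80)): show(t,-206,a,-13.3,1,2,eng=37.5)
E
```

```text
eef_pos: [543.9, -211.5, 118.5]
tool_rot: [-3.139, 0.543, 2.914]
force: [-1.8, 1.1, 6.5]
th 68 P [ 546.1 -212.2  118.5] row [-2.4, -0.3, 1.1] [-0.0, 0.1, 0.2]
th 66 P [ 540.2 -210.8  117.5] row [3.3, -0.3, -1.1] [-0.0, 3.1, 0.2]
th 63 P [ 531.3 -208.7  115.8] row [12.0, -0.3, -4.4] [-0.0, 7.1, 0.2]
th 60 P [ 522.2 -206.5  113.9] row [21.0, -0.2, -7.6] [-0.0, 11.1, 0.2]
th 57 P [ 514.2 -204.6  111.8] row [29.1, -0.2, -10.0] [-0.0, 13.1, 0.2]
th 54 P [ 506.2 -202.7  109.3] row [37.4, -0.1, -12.2] [-0.0, 15.1, 0.2]
th 50 P [ 496.  -200.3  105.4] row [48.4, -0.1, -14.2] [-0.0, 17.1, 0.2]
th 45 P [ 483.8 -197.4   99.6] row [62.2, -0.0, -15.8] [-0.0, 19.1, 0.2]
th 40 P [ 471.9 -194.6   92.8] row [76.1, 0.0, -16.2] [-0.0, 21.1, 0.2]
```

View pics/w27.png

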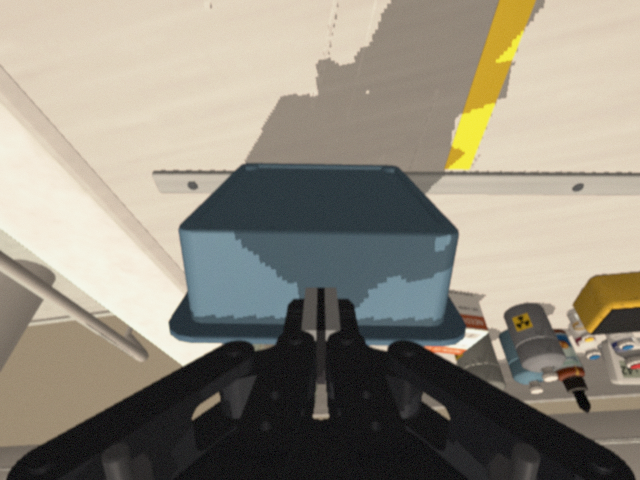

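```bash
python3 -m jog '3 0 -1 0 3 0 -1; 8 0 -3 0 5 0 -1; 14 0 -5 0 8 0 -1; 21 0 -7.6 0 11 0 -1; 28 0 -9.7 0 13 0 -1; 34 0 -11.3 0 14.3 0 -1; 41 0 -12.9 0 15.8 0 -1; 48 0 -14.2 0 17 0 -1' | egrep 'eef|rot|force'; python3 - <<'E'
from plan import *
h.save("wrist","w28.png");h.save("side","s28.png")
for t,a in ((50,76),(45,78),(40,80),(35,81),(30,82),(26,83),(22,84),(18,85)): show(t,-206,a,-13.3,1,2,eng=38.5)
E
```

```text
eef_pos: [494.4, -200.1, 103.9]
tool_rot: [-3.141, 0.241, 2.912]
force: [-1.4, 0.4, -0.8]
th 50 P [ 496.2 -200.4  104.5] row [-1.8, 0.1, -0.1] [-0.0, -0.1, 0.1]
th 45 P [ 484.  -197.5   98.6] row [11.9, 0.2, 2.6] [-0.0, 1.9, 0.1]
th 40 P [ 472.1 -194.7   91.8] row [25.4, 0.2, 6.3] [-0.0, 3.9, 0.1]
th 35 P [ 461.4 -192.1   84. ] row [37.9, 0.2, 11.2] [-0.0, 4.9, 0.1]
th 30 P [ 451.3 -189.8   75.2] row [50.1, 0.3, 17.3] [-0.0, 5.9, 0.1]
th 26 P [ 443.6 -187.9   67.5] row [59.6, 0.3, 22.8] [-0.0, 6.9, 0.1]
th 22 P [ 436.4 -186.2   59.4] row [68.7, 0.3, 29.0] [-0.0, 7.9, 0.1]
th 18 P [ 429.8 -184.7   50.8] row [77.4, 0.4, 35.7] [-0.0, 8.9, 0.1]
```

View pics/s28.png

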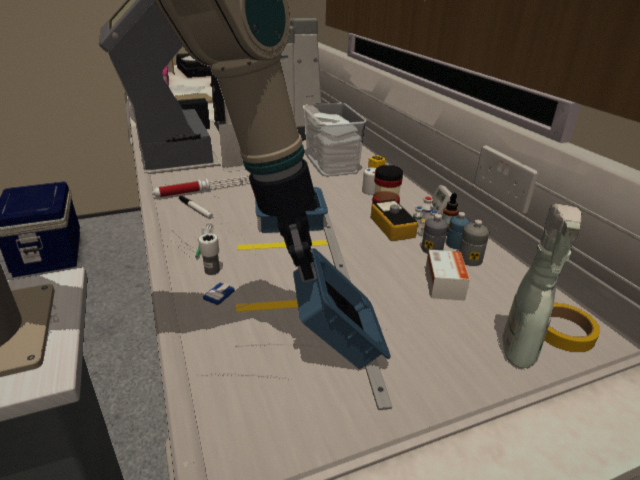

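View pics/w28.png

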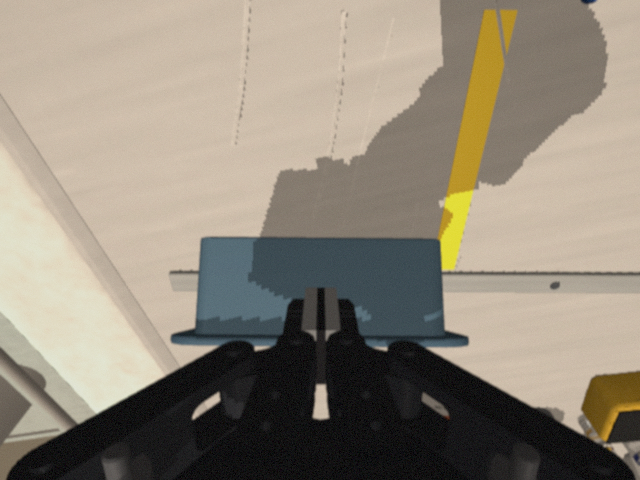

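```bash
python3 -m jog '5 0 1 0 0.8 0 -1; 12 0 2.6 0 1.9 0 -1; 19 0 4.4 0 3 0 -1; 26 0 6.5 0 3.9 0 -1; 33 0 9.5 0 4.5 0 -1; 40 0 12.5 0 5 0 -1; 47 0 15.8 0 5.6 0 -1; 53 0 19 0 6.2 0 -1' | egrep 'eef|rot|force'; python3 - <<'E'
from plan import *
h.save("wrist","w29.png")
for t,a in ((30,82),(26,83),(22,84),(18,85),(14,85),(10,85),(6,85),(3,85),(0,85)): show(t,-206,a,-13.3,1,3,eng=39)
E
```

```text
eef_pos: [448.8, -189.7, 73.0]
tool_rot: [-3.14, 0.134, 2.912]
force: [-3.2, 0.9, 2.3]
th 30 P [ 450.4 -189.5   74.7] row [-2.2, 0.5, -1.8] [-0.1, -0.4, 0.2]
th 26 P [ 442.7 -187.7   67.1] row [6.6, 0.6, 4.7] [-0.1, 0.6, 0.2]
th 22 P [ 435.5 -186.    58.9] row [15.0, 0.6, 11.8] [-0.1, 1.6, 0.2]
th 18 P [ 428.8 -184.4   50.3] row [22.9, 0.6, 19.4] [-0.1, 2.6, 0.2]
th 14 P [ 423.5 -183.2   41.1] row [29.6, 0.7, 27.8] [-0.1, 2.6, 0.2]
th 10 P [ 418.7 -182.1   31.5] row [35.7, 0.7, 36.6] [-0.1, 2.6, 0.2]
th 6 P [ 414.6 -181.1   21.6] row [41.2, 0.7, 45.9] [-0.1, 2.6, 0.2]
th 3 P [ 412.  -180.5   14. ] row [44.9, 0.7, 53.1] [-0.1, 2.6, 0.2]
th 0 P [ 409.8 -179.9    6.2] row [48.2, 0.7, 60.5] [-0.1, 2.6, 0.2]
```

View pics/w29.png

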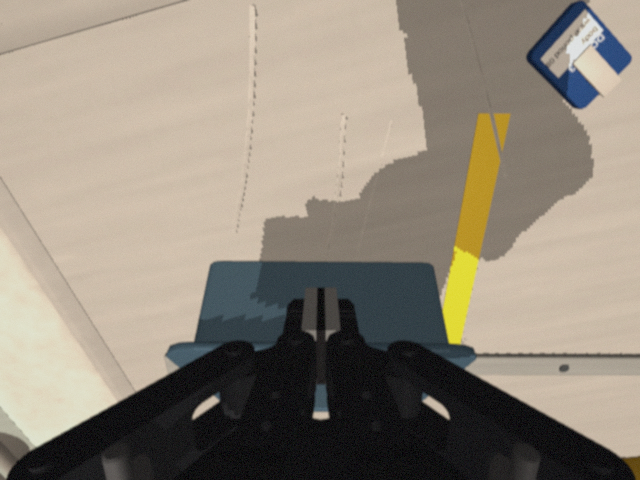

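```bash
python3 -m jog '3 0.5 1 0 0 0 -1; 7 0.6 4.7 0 0.6 0 -1; 11 0.6 8 0 1 0 -1; 15 0.6 11.8 0 1.6 0 -1; 19 0.6 15.5 0 2 0 -1; 23 0.6 19.5 0 2.6 0 -1; 26.5 0.6 23.5 0 2.6 0 -1; 29.7 0.6 28 0 2.6 0 -1' | egrep 'eef|rot|force'; python3 - <<'E'
from plan import *
h.save("side","s30.png")
for t,a in ((14,85),(10,85),(6,85),(3,85),(0,85)): show(t,-206,a,-13.3,1,3,eng=39)
E
```

```text
eef_pos: [424.9, -183.4, 41.4]
tool_rot: [-3.14, 0.09, 2.912]
force: [-1.9, 0.3, 0.3]
th 14 P [ 423.5 -183.2   41.1] row [0.6, -0.1, -0.2] [-0.1, 0.1, 0.2]
th 10 P [ 418.7 -182.1   31.5] row [6.3, -0.1, 8.9] [-0.1, 0.1, 0.2]
th 6 P [ 414.6 -181.1   21.6] row [11.4, -0.1, 18.4] [-0.1, 0.1, 0.2]
th 3 P [ 412.  -180.5   14. ] row [14.8, -0.0, 25.7] [-0.1, 0.1, 0.2]
th 0 P [ 409.8 -179.9    6.2] row [17.8, -0.0, 33.3] [-0.1, 0.1, 0.2]
```

View pics/s30.png

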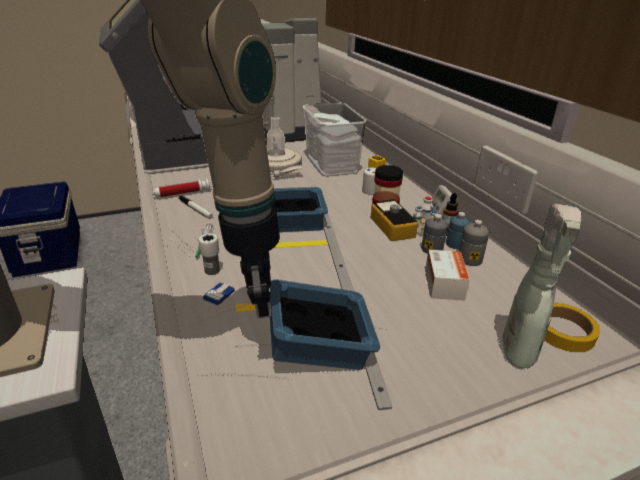

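```bash
python3 -m jog '3 0 4 0 0 0 -1; 6 0 9 0 0 0 -1; 9 0 13.5 0 0 0 -1; 11.4 0 18 0 0 0 -1; 13 0 22 0 0 0 -1; 14.8 0 25.7 0 0 0 -1; 16.2 0 29 0 0 0 -1; 17.6 0 32.5 0 0 0 -1' | egrep 'eef|rot|force'; python3 -m jog '1 0 2.5 0 0 0 -1; 2 0 4.5 0 0 0 -1; 5 0 5 0 0 0 -1; 13 0 5 0 0 0 -1; 22 0 2 0 0 0 -1; 22 0 0 0 0 0 -1' | egrep 'eef|rot|force'; python3 - <<'E'
from plan import *
h.save("side","s31.png");d=h.save("top","t31.png")
print(h.pose()[2]["clock"])
E
```

```text
eef_pos: [410.9, -180.2, 7.6]
tool_rot: [-3.14, 0.09, 2.912]
force: [-0.2, 0.1, -2.0]
eef_pos: [388.9, -175.1, 5.9]
tool_rot: [-3.14, 0.09, 2.913]
force: [-0.2, -0.2, 0.2]
37.275
```

View pics/s31.png

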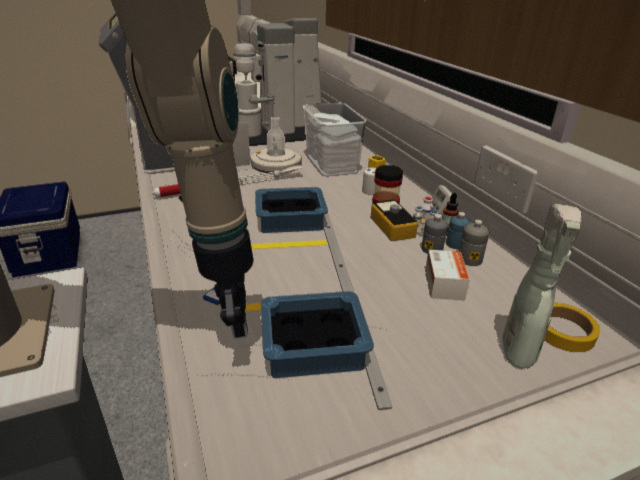

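View pics/t31.png

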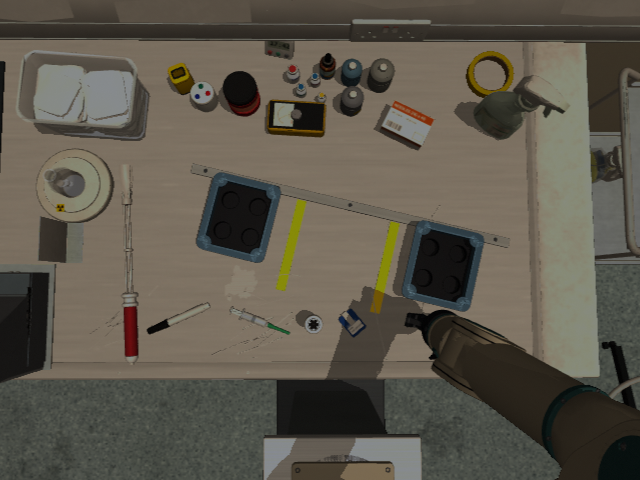

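```bash
python3 -m jog '8 0 -60 0 0 0 -1; 8 0 -120 0 0 0 -1; 8 0 -180 0 0 10 -1; 8 0 -180 0 0 20 -1; 8 0 -180 0 0 30 -1' | egrep 'eef|rot|force'; python3 - <<'E'
from plan import *
from m import *
d=ctrl.get_image("top")
for r in trays(d):
    c=np.array(r[0])-ik.O; print("tray strip-frame",c@ik.ex,c@ik.ey,"rect",r)
def tr():
    return np.stack([np.r_[ik.ey,0],np.cross([0,0,-1.],np.r_[ik.ey,0]),[0,0,-1.]],1)
p,R,s=h.pose();print(np.round(s["qpos"],2),s["clock"])
P=ik.S(-70,335,140);print(P,h.delta(P,tr()))
E
```

```text
eef_pos: [368.1, -170.3, 187.3]
tool_rot: [3.095, 0.085, 2.379]
force: [0.5, 0.1, -0.1]
tray strip-frame -71.88878271855805 212.44386908450036 rect ((592.31201171875, 206.88388061523438), (137.88992309570312, 158.3328094482422), 76.01702880859375)
tray strip-frame -72.24897199889953 -206.98777342106493 rect ((495.4713439941406, -201.21527099609375), (137.97671508789062, 158.30130004882812), 76.36856079101562)
[ 1.01  0.35 -0.81  2.24  0.45  0.61  0.67] 37.95
[622.34414086 325.71840398 140.        ] (array([164. , 532.1,  57.1]), array([ 4.8,  3. , 59.4]))
```

```bash
python3 -m jog '16 55 0 0 0 7 -1; 32 110 0 1 0 14 -1; 48 165 5 1 1 22 1; 66 220 10 2 1 30 1; 84 275 20 3 2 38 1; 102 335 25 4 2 46 1; 120 390 30 4.8 3 54 1; 137 445 35 4.8 3 59.4 1' | egrep 'eef|rot|force'; python3 - <<'E'
from plan import *
def tr():
    return np.stack([np.r_[ik.ey,0],np.cross([0,0,-1.],np.r_[ik.ey,0]),[0,0,-1.]],1)
p,R,s=h.pose();print(np.round(s["qpos"],2),s["clock"])
for z in(140,0,-20):
  P=ik.S(-71,335,z);print(P,h.delta(P,tr()))
E
```

```text
eef_pos: [573.9, 249.9, 157.0]
tool_rot: [-3.137, -0.001, 1.35]
force: [1.7, -0.6, 0.1]
[-0.19  0.68 -0.44  1.62  0.33  0.92 -0.97] 38.95
[621.37096199 325.94845372 140.        ] (array([84.6, 29.7, 17. ]), array([-0.3, -0. ,  0.7]))
[621.37096199 325.94845372   0.        ] (array([ 84.5,  30.4, 157. ]), array([-0.3, -0. ,  0.7]))
[621.37096199 325.94845372 -20.        ] (array([ 84.5,  30.5, 177. ]), array([-0.3, -0. ,  0.7]))
```

```bash
python3 -m jog '45 15 10 0 0 0.7 1; 84 30 20 -0.3 0 0.7 1; 84 30 70 -0.3 0 0.7 1; 84 30 120 -0.3 0 0.7 1; 84 30 157 -0.3 0 0.7 1; 84 30 157 -0.3 0 0.7 1; 84 30 157 -0.3 0 0.7 1' | egrep 'eef|rot|force|width'; python3 - <<'E'
from plan import *
h.save("wrist","w33.png");h.save("side","s33.png")
def tr():
    return np.stack([np.r_[ik.ey,0],np.cross([0,0,-1.],np.r_[ik.ey,0]),[0,0,-1.]],1)
for y,z in((335,-18),(293,-18)):
  P=ik.S(-71,y,z);print(P,h.delta(P,tr()))
E
```

```text
eef_pos: [620.8, 325.0, 2.3]
tool_rot: [3.14, -0.003, 1.34]
force: [-0.1, -0.3, 0.0]
width: 85.6
[621.37096199 325.94845372 -18.        ] (array([ 0.7, -0.4, 21.4]), array([ 0.2, -0.2,  0. ]))
[611.70887303 285.07494106 -18.        ] (array([-41.3,  -0.4,  21.2]), array([ 0.2, -0.2,  0. ]))
```

View pics/w33.png

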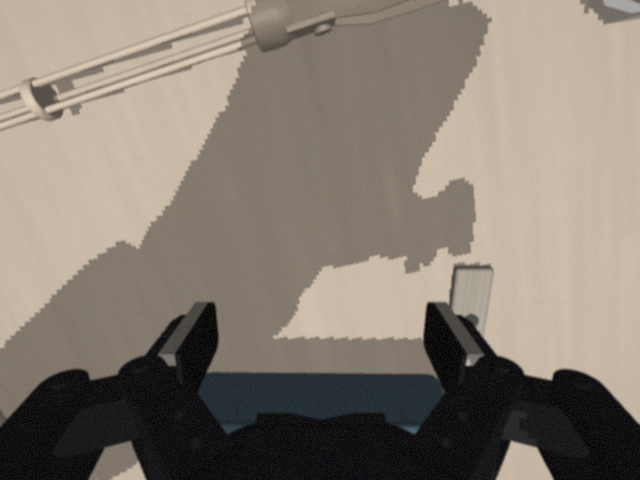

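View pics/s33.png

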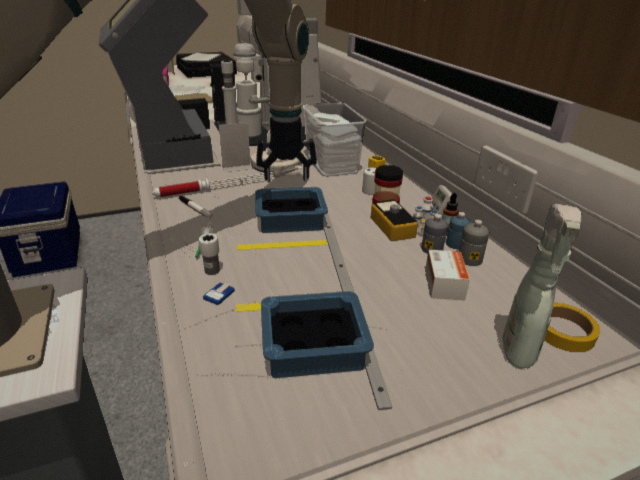

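```bash
python3 -m jog '0 -0.4 10 0.2 0 0 1; 0 -0.4 21 0.2 0 0 1; -15 -0.4 21 0.2 0 0 1; -30 -0.4 21 0.2 0 0 1; -38 -0.4 21 0.2 0 0 1; -46 -0.4 21 0.2 0 0 1; -54 -0.4 21 0.2 0 0 1; -62 -0.4 21 0.2 0 0 1' | egrep 'eef|rot|force|width'; python3 - <<'E'
from plan import *
from m import *
h.save("wrist","w34.png");h.save("side","s34.png");d=h.save("top","t34.png")
def tr():
    return np.stack([np.r_[ik.ey,0],np.cross([0,0,-1.],np.r_[ik.ey,0]),[0,0,-1.]],1)
p,R,s=h.pose();c=p[:2]-ik.O;print("tcp strip",c@ik.ex,c@ik.ey)
for y,z in((81,-18),):
  P=ik.S(-71,y,z);print(P,h.delta(P,tr()))
E
```

```text
eef_pos: [605.5, 264.3, -19.7]
tool_rot: [-3.14, -0.003, 1.339]
force: [-0.1, 3.6, -0.2]
width: 85.5
tcp strip -72.00599994022473 269.53552742745757
[562.93832875  78.76102004 -18.        ] (array([-188.5,    1.1,   -1.8]), array([-0.1,  0. , -0. ]))
```

View pics/t34.png

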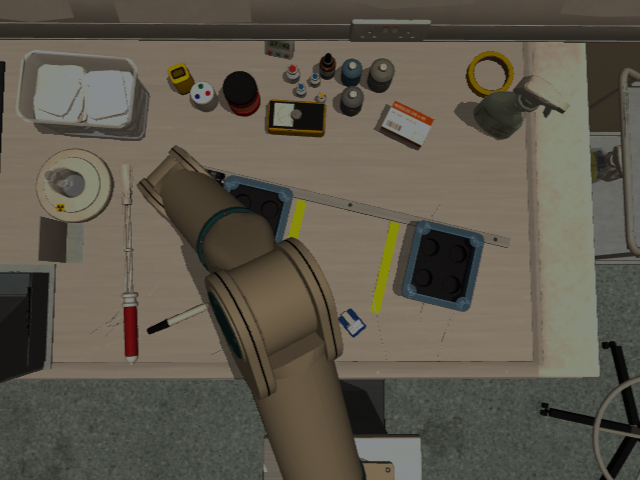

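View pics/s34.png

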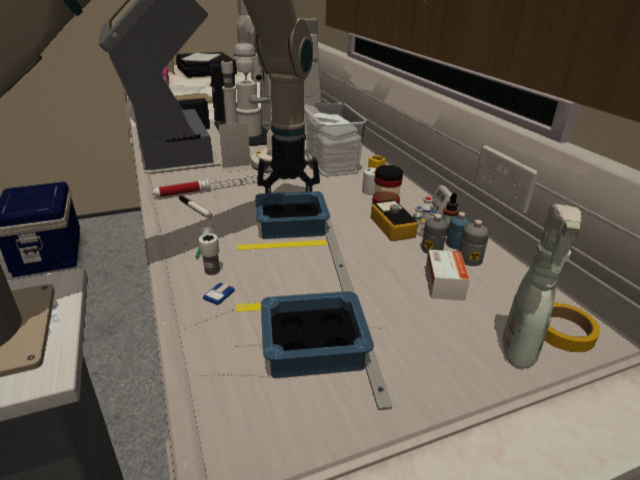

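```bash
python3 -m jog '-15 0 0 0 0 0 1; -30 0 0 0 0 0 1; -45 0 0 0 0 0 1; -60 0 0 0 0 0 1; -75 0 0 0 0 0 1; -88 0.3 0 0 0 0 1; -98 0.5 0 0 0 0 1; -104 0.5 0 0 0 0 1' | egrep 'eef|rot|force|width'; python3 - <<'E'
from plan import *
h.save("wrist","w35.png");h.save("side","s35.png")
def tr():
    return np.stack([np.r_[ik.ey,0],np.cross([0,0,-1.],np.r_[ik.ey,0]),[0,0,-1.]],1)
p,R,s=h.pose();c=p[:2]-ik.O;print("tcp strip",c@ik.ex,c@ik.ey,s["clock"])
for y,z in((81,-18),):
  P=ik.S(-71,y,z);print(P,h.delta(P,tr()))
E
```

```text
eef_pos: [582.1, 162.5, -19.8]
tool_rot: [-3.139, -0.002, 1.339]
force: [0.9, 5.5, 2.8]
width: 85.1
tcp strip -71.63949468229919 165.74329032755995 42.175
[562.93832875  78.76102004 -18.        ] (array([-84.7,   0.7,  -2.1]), array([-0.1, -0. , -0. ]))
```

View pics/s35.png

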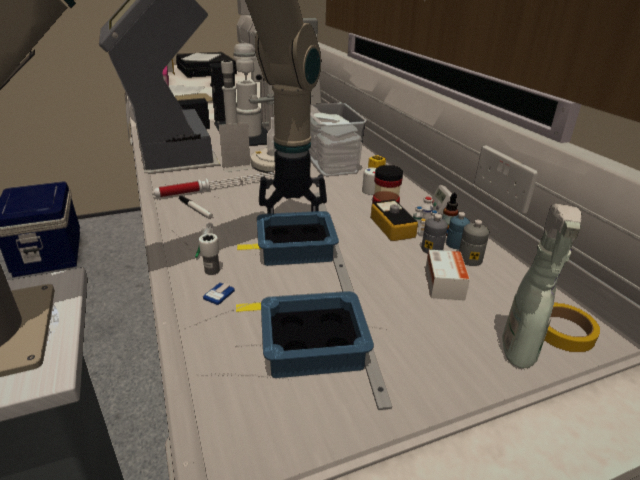

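View pics/w35.png

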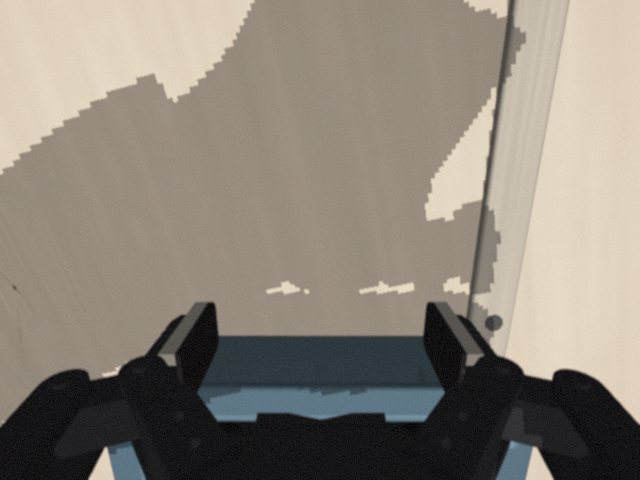

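```bash
python3 -m jog '-14 0 0 0 0 0 1; -28 0 0 0 0 0 1; -42 0.3 0 0 0 0 1; -54 0.5 -1 0 0 0 1; -64 0.7 -1 0 0 0 1; -72 0.7 -1 0 0 0 1; -79 0.7 -1 0 0 0 1; -82 0.7 -1 0 0 0 1' | egrep 'eef|force'; python3 -m jog '20 0 -3 0 0 0 1; 50 0 -40 0 0 0 1; 90 0 -90 0 0 0 1; 130 0 -130 0 0 0 1; 170 0 -150 0 0 0 1; 210 0 -150 0 0 0 1' | egrep 'eef|force'; python3 - <<'E'
from plan import *
from m import *
d=h.save("top","t36.png");h.save("side","s36.png")
print(h.pose()[2]["clock"])
for r in trays(d):
    c=np.array(r[0])-ik.O; print("tray strip-frame",c@ik.ex,c@ik.ey,"rect",r)
E
```

```text
eef_pos: [563.3, 82.2, -19.4]
force: [-2.1, 4.1, -2.1]
eef_pos: [614.2, 289.9, 134.5]
force: [-0.3, -0.3, -1.1]
44.025
tray strip-frame -71.35376821868488 1.9070762896804114 rect ((544.3987426757812, 1.8708419799804688), (137.731201171875, 158.19679260253906), 76.60176086425781)
tray strip-frame -72.24897199889953 -206.98777342106493 rect ((495.4713439941406, -201.21527099609375), (137.97671508789062, 158.30130004882812), 76.36856079101562)
```

View pics/t36.png

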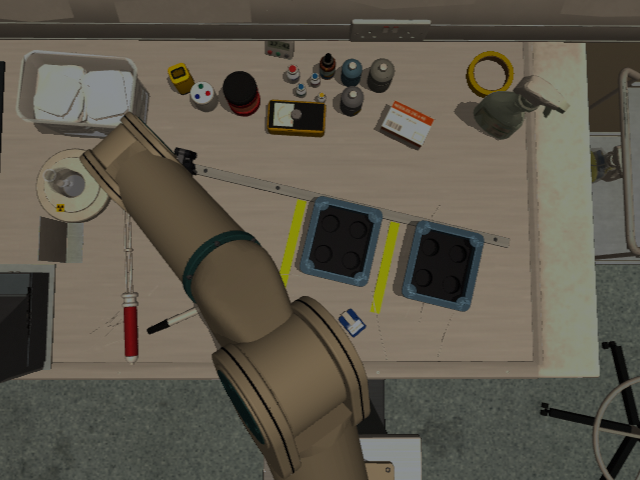

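View pics/s36.png

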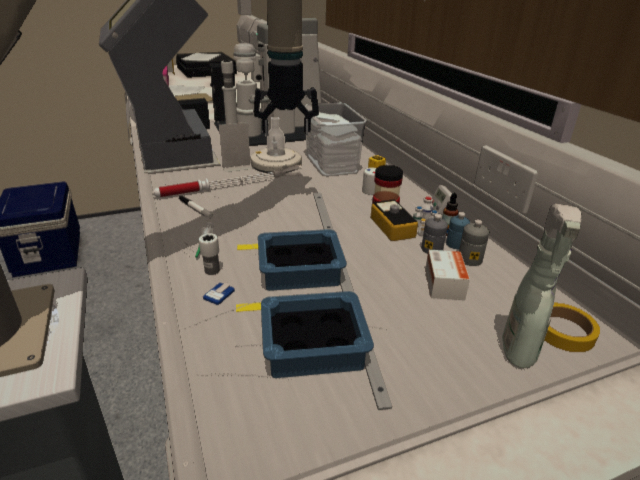

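The tray sits at x −71 mm, y +2 mm in the strip frame and is square to within 0.01 rad, and the arm is clear. Handing in.

```bash
python3 -c "
from cell import ctrl
print(ctrl.read_state()['force']);print(ctrl.finish_job())"
```

```text
[-0.21118215  0.35176148 -0.78865881]
the job is handed in; nothing more can be done
None
```

I tipped both trays and let each back down. Then I pushed the left-hand tray, which I took to be the one with the disc, into the bay and handed the job in at about 44 s.

- **Left-hand tray:** it was tipped to a measured 62°, then pushed about 5 mm further (roughly 64°, not measured again). I lowered it slowly and let it go flat. That is past the 57° needed but short of "about 70 degrees".
- **Right-hand tray:** it was tipped to roughly 65–70°, by the planned path rather than by measurement. The wrist camera showed its underside bare. It was lowered flat and let go.
- **Which tray has the disc:** I worked this out by elimination, because no camera had a view of the left tray's underside while it was up. I never saw the green disc itself.
- **Last check, disc tray:** in the last top view it was 71 mm in front of the strip face and 2 mm from the middle of the bay. It was square to within about 0.01 rad and looked flat in the side view.
- **Last check, other tray:** it was 207 mm to the right of the bay's middle, about 15 mm from where it started. The bystanders I could see had not visibly moved, but I did not measure them. The arm hid the syringe, the shield and part of the marker in the top view. The arm stood clear.

Two things did not go as expected:
- **Fingertip position:** the closed fingertips ended about 30 mm short of the reported TCP. My first approach passed above the rim, so I touched the worktop to measure the offset. That touch reached about 54 N at the wrist.
- **Wall pressure:** at the top of the right-hand tilt, the tip pressed the tray's wall with about 24 N until I eased it off.

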